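# Load and clamp box-section blanks in a weld fixture, set the gas collar and arm the cell

## Robot

A 6-joint arm with a two-finger parallel gripper is mounted at the origin on the work surface. World frame = base frame: x ahead of the robot, y to its left, z up, the work surface at z = 0. Lengths are in m, angles in rad, forces in N, time in s.
With the tool pointing down it reaches from about 0.3 to 0.775 m from the base axis. Payload 14.6 kg.
Tool frame: the origin (TCP) lies on the centre line of the jaws, within the pads' length; the fingertips stand 19 mm ahead of it and the grasp point (between the pads) is the TCP; y points along the fingers, x is the direction in which the jaws open and shut, and the axes are right-handed (so a half turn about y gives the same grasp; the last joint's range is limited). The gripper opens to 94 mm and grips with 3 to 60 N. Pads are 16 mm wide; open, the fingers measure 119 mm over their backs; the gripper's body (75 mm by 177 mm) begins 78 mm behind the grasp point.
Start: joints at [-1.388, 0.3, 1.521, -0, 1.321, -0.067], TCP at [0.136, -0.533, 0.224] pointing down, gripper open.
Joint ranges: [-3.03, 3.03], [-0.79, 2.21], [0.23, 2.52], [-1.04, 4.18], [0, 3.07], [-2.55, 2.55]. Speed limits (rad/s): [2.22, 2.22, 2.57, 3.14, 3.14, 3.14].

## Interface

Orientations are given as [roll, pitch, yaw] about the fixed x, y, z axes, in that order (R = Rz(yaw) Ry(pitch) Rx(roll)).
In Python, from station import get_obs, cams, workorder gives the robot as it stands.
- The arm moves only by the shell command python3 -m handwheel 'ROWS' [FORCE]. ROWS is JSON, a list of rows, each an object of numbers: "fingers": the opening, from -1 (shut) to 1 (fully open); "x", "y", "z": the shift along the tool's x, y, z in m; "spin": the turn about the tool's y in degrees. In form: [{"fingers": .., "x": .., "y": .., "z": .., "spin": ..}, ...]. A call has exactly 10 rows; each row is the pose to reach, as a shift and turn from the pose commanded when the call began, along the tool's axes at that moment; what a row does not reach only later rows make up. A row lasts 1/10 s, in which the tool goes at most 50 mm and 8.59 degrees, less where a joint would pass 70% of its speed; a pose out of reach is approached as far as the arm can. A call with a gripper value outside its range is refused whole. The fingers move at their own pace and stop on an object; FORCE is the grip in N (left out, the last holds). Time passes only in rows, so rows that repeat a pose let the fingers close, or fill a call up. It gives the time, the measured TCP pose, the force and the opening at its end, in the units of the state.
- get_obs(): the state, without advancing time (a new reading comes with each control period).
- cams.camera(name): name is "scene" or "top" or "wrist"; returns (picture, depth): 420x560x3 uint8, red, green, blue; 420x560 float32, m along the optical axis (not along the pixel's ray), 0 where there is no reading.
- cams.get_calibration(name): a dict with "fx", "fy", "cx", "cy" (pixels), "dist" ([k1, k2, p1, p2, k3] as OpenCV has them; the pictures are not rectified), "view" (4x4, takes a point from world to camera coordinates). Camera axes: x right, y down, z forward; pixel columns grow to the right and rows downward; lengths in m; the calibration is good to about 2 mm. A picture is of the moment at which its call begins: read the wrist's pose just before it. get_calibration takes no time and is no camera call; for the wrist camera it gives the pose at the moment of the call.
- workorder.hand_in(): hands the job in, once; it reports no verdict.
The state is a dict: "time_s": time; "qpos": joint angles; "joint_vel": joint speeds; "tau": joint torques, N m; "ee_pos": TCP position; "eef_rot": TCP orientation; "force": force on the tool from outside, world axes, zero at the start; "moment": the same for the moment, N m; "grip_width": finger opening in m.
Only numpy, scipy, OpenCV 4.12 (cv2) and the standard library are available. Lean on these libraries where they do the work, as an engineer would, in place of code of your own. Each camera call takes 0.05 s, during which the arm holds its last target. There are 200 camera calls.

## Task

Get the weld fixture ready: first lay every loose box-section blank lengthwise in a lane of its own in the fixture, flat on the lane floor and let go; only then back the star knob off anticlockwise until the thread clicks, and run it clockwise all the way to its end stop, so that the jaw slides all the blanks up to the end fence. Next turn the knurled gas collar clockwise until its rib meets the marked stop tab. Finally, on the key box, press and release one at a time, each fully down, the round key, then the long bar key, then the square key; if a blank gets knocked out of place put it right again, and leave the hammer, the brush and the spray can where they are.

Things in the scene. Friction and masses are not known exactly. Their poses are not given: they have to be found in the camera images.
- fixture_mid (a point): Weld fixture fixed to the table: steel base plate 230 x 212 mm, 12 mm thick. The point is the centre of its upper face; x runs along the lanes from the clamp (robot side) to the end fence. Three lanes along x, at y = -71, 0, +71 mm, 47 mm wide between flat ribs 8 mm high (inner ribs 24 mm wide, outer 12). The fence, a bar across the lanes 36 mm high, has its face at x = +98 mm
- lane0 (a point): Middle of the floor of the fixture's right-hand (seen from the robot) lane, 12 mm above the table: the point under the centre of a blank that touches the fence; x runs along the lane to the fence (55 mm on), z up
- lane1 (a point): Middle of the floor of the fixture's middle lane, 12 mm above the table: the point under the centre of a blank that touches the fence; x runs along the lane to the fence (55 mm on), z up
- lane2 (a point): Middle of the floor of the fixture's left-hand lane, 12 mm above the table: the point under the centre of a blank that touches the fence; x runs along the lane to the fence (55 mm on), z up
- jaw_face (a point): Middle of the lower edge of the jaw's face towards the fence: the jaw is a steel bar 190 mm wide across all lanes, its top 36 mm above the lane floors. It slides along x by 6 mm per rad of joint knob: 119 to 122 mm from the fence at the start, 111 mm when the knob is at its forward stop
- knob (a joint): Turn of the star knob in rad, positive clockwise seen from above (jaw moves to the fence), negative anticlockwise (backing off). Starts between 0 and 0.3. Backing off, it rides over a spring click centred at -0.45 and has clicked by -0.65; back stop at -0.9, forward stop at 1.7. Needs about 0.04 N m to turn, 0.1 N m over the click; stays where it is left
- knob_grip (a point): Black star knob on the blue clamp block of the fixture (robot side): four lobes, 24 mm high, 64 mm over opposite lobes, 51 mm across the flats (a pad lies on two neighbouring lobes). The point is on its vertical axis, half-way up the lobes, 62 mm above the table; top 78 mm. Its x and y axes are normal to the flats (lobes at 45 degrees between) and turn with it
- collar (a joint): Turn of the gas collar in rad, positive clockwise seen from above. Starts between 0 and 0.3; the marked stop is a hard end stop at 1.4. Light detents every 0.35 rad (about 0.08 N m to pass, 0.05 N m between); it stays where it is left
- collar_grip (a point): Knurled aluminium collar ring, 62 mm outside diameter, 28 mm high, round a fixed upright brass barrel (top 92 mm above the table) on a 90 mm grey base. The point is on the axis half-way up the collar, 60 mm above the table. A dark rib on the collar's top face comes up to a steel tab on the barrel, within the collar's radius: the marked stop. The sides are free for gripping in any direction
- key_round (a joint): Travel of the round key in m: 0 up, 0.006 fully down, springs back; about 5 N to push fully down
- key_bar (a joint): Travel of the long bar key in m: 0 up, 0.006 fully down, springs back; about 5 N to push fully down
- key_square (a joint): Travel of the square key in m: 0 up, 0.006 fully down, springs back; about 5 N to push fully down
- key_round_top (a point): Centre of the top of the round grey key, 28 mm diameter, in the middle of the black key box (80 x 140 mm, 45 mm high, fixed to the table); key tops are 57 mm above the table when up and 10 mm proud. The three keys are in a row, 42 mm apart. The x axis is across the row
- key_bar_top (a point): Centre of the top of the long bar key, grey, 46 x 18 mm (long along x), beside the round key (robot's right)
- key_square_top (a point): Centre of the top of the square grey key, 26 x 26 mm, on the other side of the round key (robot's left)
- blank0_mid (a point): Centre of a loose steel box-section blank, 110 mm long (along its x), 40 x 40 mm square, about 0.4 kg; any long side may be down. At the start it lies on the table at the robot's right. Two or three such blanks are present
- blank1_mid (a point): Centre of a loose steel box-section blank, 110 mm long (along its x), 40 x 40 mm square, about 0.4 kg; any long side may be down. At the start it lies on the table at the robot's right. Two or three such blanks are present
- blank2_mid (a point): Centre of a loose steel box-section blank, 110 mm long (along its x), 40 x 40 mm square, about 0.4 kg; any long side may be down. At the start it lies on the table at the robot's right. Two or three such blanks are present
- hammer: Bystander: a hammer about 220 mm long lying at the left between robot and controls, to be left alone
- brush: Bystander: a brush about 200 mm long lying beyond the fixture, to be left alone
- spraycan: Bystander: a spray can 60 mm in diameter and 150 mm tall, standing beyond the blanks, to be left alone
Not all that is in view belongs to the job. What is shaped like the part that bears blank2_mid but purple is not meant.

How it is judged:
By the outcome, as a careful person would: the job done as asked, in the order asked, and still so for the second after the job is handed in, with the robot touching nothing.
Of blank0, blank1, blank2 only 2 to 3 are there at a start; the rules pass over those that are not, and their reading is None.
At some moment in a run one of blank0, blank1, blank2 may be knocked a few centimetres aside while the robot is not near it.
Once in a run the grip may slacken for a moment while it holds something.
It also fails if it takes over 210 s, if anything falls off the work surface, if the arm or the gripper's body presses on something with over 40 N, if the wrist force passes 120 N, or if a joint passes its speed limit or range.

## Working session

There is one attempt and no reset: what is moved stays moved. The work goes in short steps, Python scripts to look and compute and a shell command to move; the robot and the scene stay as the last step left them, time stands still between calls to the robot, and variables do not carry over. Pictures are saved under pics/ and viewed, about 12 in all and at most 16, crops included, and the job is handed in when it is done.

```bash
ls; mkdir -p pics; python3 - <<'E'
from station import get_obs,cams
import cv2,numpy as np
o=get_obs();print(o)
for n in ["scene","top"]:
    p,d=cams.camera(n);c=cams.get_calibration(n)
    cv2.imwrite(f"pics/{n}0.png",p[:,:,::-1]);np.savez(f"pics/{n}0.npz",p=p,d=d)
    print(n,c)
c=cams.get_calibration("wrist");print(c)
E
```

```text
pics
{'time_s': 0.0, 'qpos': array([-1.38760665e+00,  3.00458075e-01,  1.52157126e+00, -9.21683425e-06,
        1.32070886e+00, -6.65968268e-02]), 'joint_vel': array([-0.00127779,  0.0009042 ,  0.00055763,  0.00080846, -0.00019484,
        0.00269196]), 'tau': array([ 3.90468820e-03, -5.31803226e+01, -3.52733839e+01,  7.09769432e-02,
        2.43294309e-02, -9.81603193e-05]), 'ee_pos': array([ 0.13591131, -0.53269555,  0.22389762]), 'eef_rot': array([-1.57072900e+00,  1.14359605e-03, -1.32100750e+00]), 'force': array([-0.26942373, -0.61775143,  0.54910872]), 'moment': array([ 0.00611264,  0.00690322, -0.00798231]), 'grip_width': 0.09371516683969686}
scene {'fx': 424.12423419900415, 'fy': 424.12423419900415, 'cx': 279.77107582985354, 'cy': 212.37154721969821, 'dist': array([-0.12862081,  0.        ,  0.        ,  0.        ,  0.        ]), 'view': array([[-6.34694288e-01,  7.72763286e-01,  2.52555185e-04,
         4.17466876e-01],
       [ 4.75046374e-01,  3.90427951e-01, -7.88604437e-01,
        -1.63969024e-01],
       [-6.09503161e-01, -5.00402756e-01, -6.14900787e-01,
         1.5
[... 377 characters left out ...]
,  0.01745286, -0.09049829,  0.5333578 ],
       [ 0.09043417, -0.00443028, -0.99589258,  1.23713605],
       [ 0.        ,  0.        ,  0.        ,  1.        ]])}
{'fx': 333.22564734706583, 'fy': 333.22564734706583, 'cx': 275.1362962771075, 'cy': 211.8854211651616, 'dist': array([-0.05492192,  0.        ,  0.        ,  0.        ,  0.        ]), 'view': array([[ 2.45810472e-01, -9.69317562e-01,  8.21593874e-04,
        -5.49684613e-01],
       [-9.28155073e-01, -2.35127475e-01,  2.88519031e-01,
        -2.85758008e-02],
       [-2.79473384e-01, -7.16835658e-02, -9.57473808e-01,
         3.92316096e-01],
       [ 0.00000000e+00,  0.00000000e+00,  0.00000000e+00,
         1.00000000e+00]])}
```

View pics/top0.png

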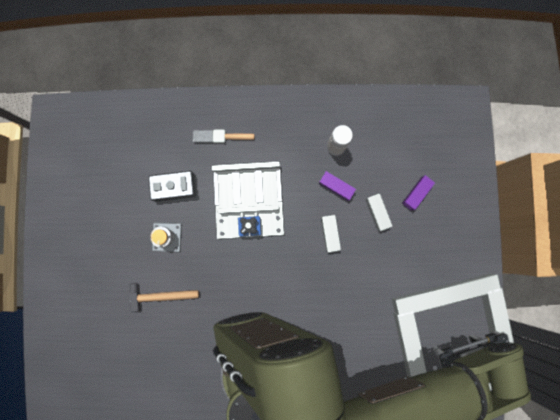

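View pics/scene0.png

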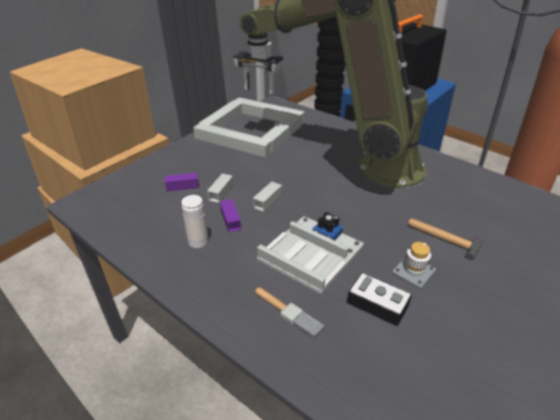

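Top view: grey blanks at (332,233) and (380,212), with purple decoys at (338,186) and (419,193). Fixture is near (249,200), star knob (250,227), collar (163,237), key box (171,186). The scene view agrees: two grey blanks, at (220,186) and (267,195).

```bash
cat > h.py <<'E'
import numpy as np,cv2
from station import get_obs,cams
def rays(n,px,c=None):
    c=c or cams.get_calibration(n)
    K=np.array([[c['fx'],0,c['cx']],[0,c['fy'],c['cy']],[0,0,1]])
    u=cv2.undistortPoints(np.float64(px).reshape(-1,1,2),K,c['dist'])[:,0]
    V=c['view'];R=V[:3,:3]
    return -R.T@V[:3,3], np.c_[u,np.ones(len(u))]@R
def onplane(n,px,z,c=None):
    o,d=rays(n,px,c);return o+d*((z-o[2])/d[:,2])[:,None]
def cloud(n,d,c=None):
    h,w=d.shape;g=np.stack(np.meshgrid(np.arange(w),np.arange(h)),-1).reshape(-1,2)
    o,r=rays(n,g,c);P=(o+r*d.reshape(-1,1)).reshape(h,w,3);P[d==0]=np.nan;return P
def rect(mask,P):
    "min-area rects of blobs on world xy"
    n,l=cv2.connectedComponents(mask.astype(np.uint8));out=[]
    for i in range(1,n):
        m=l==i
        if m.sum()<40: continue
        v,u=np.nonzero(m);q=P[m]
        (cx,cy),(a,b),t=cv2.minAreaRect(np.float32(q[:,:2]*1000))
        if a<b:a,b,t=b,a,t+90
        out.append((u.mean().round(),v.mean().round(),round(cx,1),round(cy,1),round(a,1),round(b,1),round((t+90)%180-90,1),round(float(np.median(q[:,2]))*1000,1)))
    return out
def tcp():
    o=get_obs();return o['ee_pos'],o['eef_rot']
E
python3 - <<'E'
from h import *
for n in ["top","scene"]:
    z=np.load(f"pics/{n}0.npz");p=z['p'];d=z['d'];P=cloud(n,d)
    print(n,np.nanmedian(P[...,2][P[...,2]<.03]))
    s=p.max(2).astype(int)-p.min(2)
    m=(P[...,2]>.025)&(P[...,2]<.055)&(P[...,0]<.9)&(P[...,0]>.2)&(abs(P[...,1])<.7)
    for r in rect(m,P):print(r)
E
```

```text
top -0.0012701343765395556
(np.float64(334.0), np.float64(150.0), 716.3, -244.0, 59.6, 24.5, 60.6, 42.7)
(np.float64(246.0), np.float64(166.0), 663.6, 39.3, 212.2, 16.2, -87.6, 47.9)
(np.float64(172.0), np.float64(186.0), 607.6, 275.3, 141.5, 81.3, -84.5, 46.6)
(np.float64(337.0), np.float64(185.0), 598.6, -249.1, 110.5, 41.9, 57.5, 40.4)
(np.float64(419.0), np.float64(192.0), 573.4, -511.7, 113.4, 42.9, -41.1, 40.6)
(np.float64(379.0), np.float64(212.0), 511.4, -378.1, 110.4, 41.9, 19.2, 40.2)
(np.float64(249.0), np.float64(216.0), 490.1, 32.1, 189.9, 90.1, -87.7, 45.3)
(np.float64(331.0), np.float64(233.0), 447.7, -224.3, 110.2, 40.9, 7.9, 40.4)
(np.float64(439.0), np.float64(296.0), 241.5, -563.1, 288.8, 53.3, -79.0, 50.2)
(np.float64(134.0), np.float64(297.0), 256.3, 387.5, 88.4, 49.5, 0.2, 26.9)
(np.float64(177.0), np.float64(296.0), 259.8, 262.0, 130.4, 19.4, -86.0, 26.4)
scene -0.0013438087056534265
(np.float64(238.0), np.float64(138.0), 243.6, -559.1, 293.5, 62.6, -78.9, 48.0)
(np.float64(180.0), np.float64(178.0), 574.7, -511.4, 111.4, 49.5, -39.3, 39.0)
(np.float64(220.0), np.float64(184.0), 514.9, -380.0, 113.5, 43.6, 19.4, 38.9)
(np.float64(267.0), np.float64(192.0), 450.5, -223.9, 114.2, 44.6, 8.8, 39.1)
(np.float64(229.0), np.float64(211.0), 601.2, -248.1, 112.0, 41.2, 57.5, 39.4)
(np.float64(322.0), np.float64(236.0), 493.5, 30.9, 193.3, 94.9, -86.3, 41.2)
(np.float64(197.0), np.float64(236.0), 743.4, -235.4, 60.6, 31.2, -35.2, 40.3)
(np.float64(454.0), np.float64(236.0), 259.3, 341.7, 82.0, 15.3, -86.7, 26.7)
(np.float64(476.0), np.float64(243.0), 256.9, 402.2, 90.0, 26.5, 2.8, 26.7)
(np.float64(291.0), np.float64(265.0), 665.8, 39.5, 214.1, 20.1, -87.6, 44.7)
(np.float64(415.0), np.float64(268.0), 459.8, 305.0, 54.8, 34.7, -74.9, 33.5)
(np.float64(379.0), np.float64(297.0), 607.8, 277.6, 140.3, 85.2, -84.6, 45.9)
```

```bash
cat >> h.py <<'E'
def go(x,y,z,yaw,ref=None):
    "print tool-axis shift to world pose (m, deg); yaw of tool x"
    p,r=tcp() if ref is None else ref
    R=cv2.Rodrigues(np.array([0,0,r[2]]))[0]@np.array([[1,0,0],[0,0,1],[0,-1,0.]])
    s=R.T@(np.array([x,y,z])-p); sp=(np.rad2deg(r[2])-yaw+180)%360-180
    q1=np.rad2deg(np.arctan2(y,x))
    print('tcp',np.round(p*1000,1),'yaw',np.rad2deg(r[2]).round(2),'-> x %.4f y %.4f z %.4f spin %.2f'%(*s,sp),'q6~%.0f'%((q1-yaw+180)%360-180))
E
python3 - <<'E'
from h import *
c=cams.get_calibration("wrist");V=c['view'];p,r=tcp()
print(-V[:3,:3].T@V[:3,3]-p,'fwd',V[2,:3])
go(.40,0.03,.30,-87.6)
E
```

```text
[0.08230298 0.02130854 0.16037941] fwd [-0.27947338 -0.07168357 -0.95747381]
tcp [ 135.9 -532.7  223.9] yaw -75.69 -> x -0.4800 y -0.0761 z 0.3950 spin 11.91 q6~92
```

```bash
python3 -c "
from h import *
go(.55,.10,.30,-87.6)"
```

```text
tcp [ 135.9 -532.7  223.9] yaw -75.69 -> x -0.5107 y -0.0761 z 0.5576 spin 11.91 q6~98
```

```bash
python3 -m handwheel '[{"fingers":1,"x":-0.015,"y":-0.02,"z":0.015,"spin":0.5},{"fingers":1,"x":-0.04,"y":-0.04,"z":0.04,"spin":1},{"fingers":1,"x":-0.07,"y":-0.06,"z":0.07,"spin":2},{"fingers":1,"x":-0.10,"y":-0.076,"z":0.105,"spin":3},{"fingers":1,"x":-0.13,"y":-0.076,"z":0.14,"spin":4},{"fingers":1,"x":-0.16,"y":-0.076,"z":0.175,"spin":5},{"fingers":1,"x":-0.19,"y":-0.076,"z":0.21,"spin":6},{"fingers":1,"x":-0.22,"y":-0.076,"z":0.245,"spin":7},{"fingers":1,"x":-0.24,"y":-0.076,"z":0.27,"spin":8},{"fingers":1,"x":-0.25,"y":-0.076,"z":0.28,"spin":8}]' 20; python3 -c "
from h import *
go(.55,.10,.30,-87.6)"
```

```text
time_s: 1.1
ee_pos: [0.3465, -0.2194, 0.3004]
eef_rot: [-1.571, 0.0, -1.459]
force: [0.4, -0.5, 0.1]
grip_width: 0.0941
tcp [ 346.5 -219.4  300.4] yaw -83.59 -> x -0.2947 y 0.0004 z 0.2379 spin 4.01 q6~98
```

```bash
python3 -m handwheel '[{"fingers":1,"x":-0.015,"y":0,"z":0.015,"spin":0.5},{"fingers":1,"x":-0.045,"y":0,"z":0.04,"spin":1},{"fingers":1,"x":-0.08,"y":0,"z":0.065,"spin":2},{"fingers":1,"x":-0.115,"y":0,"z":0.095,"spin":3},{"fingers":1,"x":-0.15,"y":0,"z":0.12,"spin":4},{"fingers":1,"x":-0.185,"y":0,"z":0.15,"spin":4},{"fingers":1,"x":-0.22,"y":0,"z":0.18,"spin":4},{"fingers":1,"x":-0.255,"y":0,"z":0.21,"spin":4},{"fingers":1,"x":-0.285,"y":0,"z":0.23,"spin":4},{"fingers":1,"x":-0.295,"y":0,"z":0.238,"spin":4}]'; python3 - <<'E'
from h import *
c=cams.get_calibration("wrist");p,d=cams.camera("wrist")
np.savez("pics/w1.npz",p=p,d=d,**{'V':c['view']});cv2.imwrite("pics/w1.png",p[:,:,::-1])
P=cloud("wrist",d,c);np.save("pics/w1P.npy",P)
m=(P[...,2]>.025)&(P[...,2]<.06)
for r in rect(m,P):print(r)
E
```

```text
time_s: 2.1
ee_pos: [0.5502, 0.1005, 0.2995]
eef_rot: [-1.572, 0.0, -1.528]
force: [-0.9, -0.5, 0.9]
grip_width: 0.0939
(np.float64(551.0), np.float64(51.0), 727.3, -234.3, 58.5, 26.0, 14.2, 38.9)
(np.float64(332.0), np.float64(89.0), 663.8, 38.2, 211.8, 15.2, -87.7, 48.1)
(np.float64(137.0), np.float64(129.0), 607.9, 275.8, 140.2, 80.6, -84.9, 46.4)
(np.float64(536.0), np.float64(152.0), 598.5, -248.4, 111.5, 41.2, 57.2, 40.5)
(np.float64(324.0), np.float64(208.0), 492.3, 30.5, 189.3, 89.0, -87.5, 45.0)
(np.float64(498.0), np.float64(259.0), 448.4, -224.4, 111.7, 42.7, 7.7, 40.3)
(np.float64(139.0), np.float64(239.0), 460.4, 285.0, 59.3, 25.0, 47.1, 46.8)
```

View pics/w1.png

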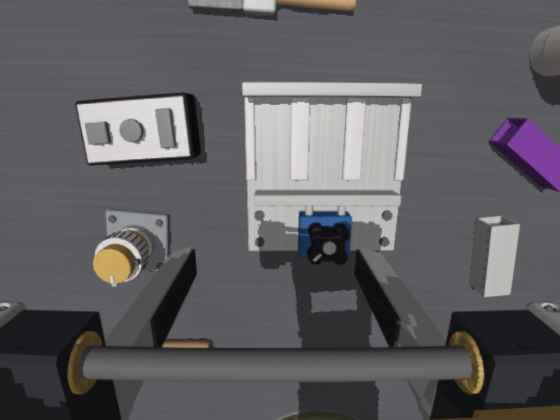

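Wrist view: fence along row 90, jaw bar row 200, star knob (328,243). Collar axis is near (120,258), keys are square (97,132), round (131,130) and bar (165,128), and blank B is at (493,256).

```bash
python3 - <<'E'
from h import *
for nm in ["w1","top0"]:
    z=np.load(f"pics/{nm}.npz");p=z['p'].astype(int)
    P=np.load("pics/w1P.npy") if nm=="w1" else cloud("top",z['d'])
    th=np.deg2rad(2.35);ex=np.array([np.cos(th),np.sin(th)]);ey=np.array([-ex[1],ex[0]])
    F=np.array([.6637,.0387])-.106*ex
    Q=np.stack([(P[...,:2]-F)@ex,(P[...,:2]-F)@ey,P[...,2]],-1)*1000
    X,Y,Z=Q[...,0],Q[...,1],Q[...,2]
    print(nm,'F',F)
    f=(Z>42)&(Z<55)&(abs(Y)<110)&(X>60)&(X<130);print('fence x',np.percentile(X[f],[2,98]),'y',np.percentile(Y[f],[1,99]))
    j=(Z>42)&(Z<55)&(abs(Y)<110)&(X>-60)&(X<60)&(abs(Y)>35);print('jaw x',np.percentile(X[j],[2,50,98]),'y',np.percentile(Y[j],[1,99]))
    # ribs by height
    b=(X>0)&(X<70)&(abs(Y)<115)
    h,_=np.histogram(Y[b&(Z>16.5)&(Z<25)],bins=np.arange(-110,112,4));print('ribs',[(int(k),int(v)) for k,v in zip(np.arange(-108,110,4),h)])
    k=(Z>55)&(Z<85)&(X>-150)&(X<-30)&(abs(Y)<60)
    s=k&(p.max(2)<90)
    q=P[s]*1000;print('knob n',s.sum(),'z',np.percentile(q[:,2],[5,50,95]))
    (c,r)=cv2.minEnclosingCircle(np.float32(q[q[:,2]>68][:,:2]));print(c,r); print(cv2.minEnclosingCircle(np.float32(q[:,:2])))
    # collar
    k=(P[...,2]>.065)&(P[...,2]<.10)&(abs(P[...,0]-.46)<.08)&(abs(P[...,1]-.29)<.08)
    q=P[k]*1000;
    for a,bb in [(65,80),(86,100)]:
        w=q[(q[:,2]>a)&(q[:,2]<bb)]; print('collar',a,len(w),cv2.minEnclosingCircle(np.float32(w[:,:2])),np.median(w[:,2]))
    k=(P[...,2]>.052)&(P[...,2]<.065)&(abs(P[...,0]-.608)<.08)&(abs(P[...,1]-.276)<.09)
    for r in rect(k,P):print('key',r)
E
```

```text
w1 F [0.55778915 0.0343536 ]
fence x [ 99.09581913 113.10886745] y [-103.56186904  102.94570814]
jaw x [-35.60205523 -28.31628599 -21.51561151] y [-94.19279746  92.24181675]
ribs [(-108, 3), (-104, 138), (-100, 161), (-96, 183), (-92, 10), (-88, 0), (-84, 0), (-80, 0), (-76, 0), (-72, 0), (-68, 0), (-64, 0), (-60, 0), (-56, 0), (-52, 0), (-48, 55), (-44, 162), (-40, 160), (-36, 166), (-32, 163), (-28, 163), (-24, 129), (-20, 0), (-16, 0), (-12, 0), (-8, 0), (-4, 0), (0, 0), (4, 0), (8, 0), (12, 0), (16, 0), (20, 0), (24, 135), (28, 166), (32, 167), (36, 166), (40, 167), (44, 171), (48, 10), (52, 0), (56, 0), (60, 0), (64, 0), (68, 0), (72, 0), (76, 0), (80, 0), (84, 0), (88, 0), (92, 48), (96, 165), (100, 164), (104, 121), (108, 0)]
knob n 1298 z [60.32980924 73.72121486 75.25893932]
(477.1883239746094, 30.733556747436523) 31.09161949157715
((477.1883239746094, 30.733556747436523), 31.09161949157715)
collar 65 705 ((446.3731384277344, 298.1426696777344), 31.875276565551758) 73.41391494438015
collar 86 1093 ((443.3766174316406, 297.47686767578125), 26.25212287902832) 91.54206919750857
[... 862 characters left out ...]
 (68, 1), (72, 2), (76, 0), (80, 1), (84, 3), (88, 0), (92, 0), (96, 20), (100, 26), (104, 23), (108, 5)]
knob n 125 z [68.06495361 74.375688   77.95614798]
(473.4299011230469, 28.91008949279785) 28.869230270385742
((473.4299011230469, 28.91008949279785), 28.869230270385742)
collar 65 122 ((444.4468994140625, 298.1712951660156), 31.19859504699707) 74.07700465426038
collar 86 186 ((443.4862976074219, 298.5549011230469), 24.26613426208496) 92.99645258993827
key (np.float64(183.0), np.float64(183.0), 611.5, 234.1, 45.5, 19.3, 3.9, 57.6)
key (np.float64(156.0), np.float64(186.0), 605.1, 318.0, 29.3, 23.3, 1.8, 58.1)
key (np.float64(169.0), np.float64(184.0), 607.3, 276.8, 26.6, 26.4, 63.7, 58.0)
```

```bash
python3 -c "
from h import *
go(.4485,-.2243,.12,-82)"
```

```text
tcp [550.4 100.4 299.5] yaw -87.55 -> x 0.3200 y 0.1795 z -0.1157 spin -5.55 q6~55
```

```bash
python3 -m handwheel '[{"fingers":1,"x":0.02,"y":0,"z":-0.01,"spin":-1},{"fingers":1,"x":0.06,"y":0.01,"z":-0.02,"spin":-2},{"fingers":1,"x":0.1,"y":0.02,"z":-0.035,"spin":-3},{"fingers":1,"x":0.14,"y":0.03,"z":-0.05,"spin":-4},{"fingers":1,"x":0.18,"y":0.05,"z":-0.065,"spin":-5},{"fingers":1,"x":0.22,"y":0.07,"z":-0.08,"spin":-5.5},{"fingers":1,"x":0.26,"y":0.1,"z":-0.095,"spin":-5.5},{"fingers":1,"x":0.29,"y":0.13,"z":-0.105,"spin":-5.5},{"fingers":1,"x":0.31,"y":0.16,"z":-0.112,"spin":-5.5},{"fingers":1,"x":0.32,"y":0.18,"z":-0.116,"spin":-5.5}]'; python3 - <<'E'
from h import *
go(.4485,-.2243,.031,-82)
c=cams.get_calibration("wrist");p,d=cams.camera("wrist");P=cloud("wrist",d,c)
m=(P[...,2]>.03)&(P[...,2]<.045)
for r in rect(m,P):print(r)
E
```

```text
time_s: 3.15
ee_pos: [0.4443, -0.2286, 0.1187]
eef_rot: [-1.572, 0.001, -1.437]
force: [-0.3, -1.0, 0.4]
grip_width: 0.0941
tcp [ 444.3 -228.6  118.7] yaw -82.35 -> x -0.0037 y 0.0877 z 0.0048 spin -0.35 q6~55
(np.float64(358.0), np.float64(35.0), 593.1, -258.1, 89.3, 41.1, 57.8, 40.2)
(np.float64(55.0), np.float64(78.0), 531.4, -61.1, 15.9, 7.7, -22.2, 37.5)
(np.float64(487.0), np.float64(162.0), 512.3, -380.3, 111.0, 42.4, 19.4, 40.3)
(np.float64(271.0), np.float64(216.0), 448.5, -224.8, 109.7, 40.3, 7.8, 40.0)
```

```bash
python3 -c "
from h import *
go(.4485,-.2245,.031,-82)"
```

```text
tcp [ 443.2 -228.5  116.3] yaw -82.36 -> x -0.0033 y 0.0853 z 0.0057 spin -0.36 q6~55
```

```bash
python3 -m handwheel '[{"fingers":1,"x":-0.003,"y":0,"z":0.005,"spin":0},{"fingers":1,"x":-0.003,"y":0.01,"z":0.005,"spin":-0.3},{"fingers":1,"x":-0.003,"y":0.02,"z":0.005,"spin":-0.3},{"fingers":1,"x":-0.003,"y":0.03,"z":0.005,"spin":-0.3},{"fingers":1,"x":-0.003,"y":0.04,"z":0.005,"spin":-0.3},{"fingers":1,"x":-0.003,"y":0.05,"z":0.005,"spin":-0.3},{"fingers":1,"x":-0.003,"y":0.05,"z":0.005,"spin":-0.3},{"fingers":1,"x":-0.003,"y":0.05,"z":0.005,"spin":-0.3},{"fingers":1,"x":-0.003,"y":0.05,"z":0.005,"spin":-0.3},{"fingers":1,"x":-0.003,"y":0.05,"z":0.005,"spin":-0.3}]';  python3 -c "
from h import *
go(.4485,-.2245,.031,-82)"
```

```text
time_s: 4.2
ee_pos: [0.4514, -0.223, 0.0709]
eef_rot: [-1.57, -0.001, -1.429]
force: [0.3, 0.2, -0.2]
grip_width: 0.094
tcp [ 451.4 -223.    70.9] yaw -81.89 -> x 0.0011 y 0.0399 z -0.0030 spin 0.11 q6~55
```

```bash
python3 -m handwheel '[{"fingers":1,"x":0.001,"y":0.01,"z":-0.003,"spin":0},{"fingers":1,"x":0.001,"y":0.02,"z":-0.003,"spin":0},{"fingers":1,"x":0.001,"y":0.03,"z":-0.003,"spin":0},{"fingers":1,"x":0.001,"y":0.04,"z":-0.003,"spin":0},{"fingers":1,"x":0.001,"y":0.04,"z":-0.003,"spin":0},{"fingers":-1,"x":0.001,"y":0.04,"z":-0.003,"spin":0},{"fingers":-1,"x":0.001,"y":0.04,"z":-0.003,"spin":0},{"fingers":-1,"x":0.001,"y":0.04,"z":-0.003,"spin":0},{"fingers":-1,"x":0.001,"y":0.04,"z":-0.003,"spin":0},{"fingers":-1,"x":0.001,"y":0.04,"z":-0.003,"spin":0}]' 40
python3 -m handwheel '[{"fingers":-1,"x":0,"y":0,"z":0,"spin":0},{"fingers":-1,"x":0,"y":0,"z":0,"spin":0},{"fingers":-1,"x":0,"y":-0.01,"z":0,"spin":0},{"fingers":-1,"x":0,"y":-0.03,"z":0,"spin":0},{"fingers":-1,"x":0,"y":-0.05,"z":0,"spin":0},{"fingers":-1,"x":0,"y":-0.07,"z":0,"spin":0},{"fingers":-1,"x":0,"y":-0.09,"z":0,"spin":0},{"fingers":-1,"x":0,"y":-0.1,"z":0,"spin":0},{"fingers":-1,"x":0,"y":-0.1,"z":0,"spin":0},{"fingers":-1,"x":0,"y":-0.1,"z":0,"spin":0}]'
python3 -c "
from h import *
go(.5994,-.0354,.131,-87.65)"
```

```text
time_s: 5.2
ee_pos: [0.4484, -0.2243, 0.0307]
eef_rot: [-1.571, -0.0, -1.429]
force: [0.3, 0.4, 0.5]
grip_width: 0.0573
time_s: 6.2
ee_pos: [0.4479, -0.224, 0.1297]
eef_rot: [-1.572, 0.001, -1.429]
force: [-0.8, 0.4, -5.5]
grip_width: 0.0397
tcp [ 447.9 -224.   129.7] yaw -81.89 -> x -0.1654 y -0.0013 z 0.1766 spin 5.76 q6~84
```

```bash
python3 -m handwheel '[{"fingers":-1,"x":-0.01,"y":0,"z":0.01,"spin":1},{"fingers":-1,"x":-0.03,"y":0,"z":0.03,"spin":2},{"fingers":-1,"x":-0.055,"y":0,"z":0.06,"spin":3},{"fingers":-1,"x":-0.085,"y":0,"z":0.09,"spin":4},{"fingers":-1,"x":-0.115,"y":0,"z":0.12,"spin":5},{"fingers":-1,"x":-0.14,"y":0,"z":0.15,"spin":5.8},{"fingers":-1,"x":-0.155,"y":0,"z":0.166,"spin":5.8},{"fingers":-1,"x":-0.163,"y":0,"z":0.174,"spin":5.8},{"fingers":-1,"x":-0.165,"y":0,"z":0.1766,"spin":5.8},{"fingers":-1,"x":-0.165,"y":0,"z":0.1766,"spin":5.8}]'
python3 - <<'E'
from h import *
go(.5994,-.0354,.044,-87.65)
c=cams.get_calibration("wrist");p,d=cams.camera("wrist");P=cloud("wrist",d,c);np.savez("pics/w2.npz",p=p,d=d,P=P)
cv2.imwrite("pics/w2.png",p[:,:,::-1])
m=(P[...,2]>.115)&(P[...,2]<.15)&(abs(P[...,1]+.0354)<.1)
for r in rect(m,P):print(r)
m=(P[...,2]>.035)&(P[...,2]<.055)
for r in rect(m,P):print(r)
E
```

```text
time_s: 7.2
ee_pos: [0.5994, -0.0365, 0.1298]
eef_rot: [-1.572, 0.0, -1.531]
force: [-0.5, -0.2, -4.6]
grip_width: 0.0397
tcp [599.4 -36.5 129.8] yaw -87.7 -> x -0.0011 y 0.0858 z 0.0000 spin -0.05 q6~84
(np.float64(275.0), np.float64(260.0), 607.7, -35.7, 94.6, 63.9, 2.6, 138.9)
(np.float64(548.0), np.float64(66.0), 726.5, -231.6, 56.3, 20.2, 14.2, 44.3)
(np.float64(179.0), np.float64(137.0), 664.2, 39.2, 211.9, 15.5, -87.7, 47.9)
(np.float64(521.0), np.float64(226.0), 598.9, -248.3, 111.1, 40.8, 57.4, 40.4)
(np.float64(140.0), np.float64(299.0), 523.4, 75.6, 104.7, 24.1, -88.2, 46.8)
(np.float64(232.0), np.float64(337.0), 491.5, -0.7, 29.9, 6.4, 1.8, 40.8)
```

```bash
python3 -m handwheel '[{"fingers":-1,"x":-0.001,"y":0.01,"z":0,"spin":0},{"fingers":-1,"x":-0.001,"y":0.025,"z":0,"spin":0},{"fingers":-1,"x":-0.001,"y":0.04,"z":0,"spin":0},{"fingers":-1,"x":-0.001,"y":0.055,"z":0,"spin":0},{"fingers":-1,"x":-0.001,"y":0.066,"z":0,"spin":0},{"fingers":-1,"x":-0.001,"y":0.074,"z":0,"spin":0},{"fingers":-1,"x":-0.001,"y":0.08,"z":0,"spin":0},{"fingers":-1,"x":-0.001,"y":0.084,"z":0,"spin":0},{"fingers":-1,"x":-0.001,"y":0.086,"z":0,"spin":0},{"fingers":-1,"x":-0.001,"y":0.087,"z":0,"spin":0}]'
python3 -c "
from h import *
go(.5994,-.0354,.044,-87.65)"
```

```text
time_s: 8.25
ee_pos: [0.6, -0.035, 0.0436]
eef_rot: [-1.57, -0.0, -1.53]
force: [0.3, -0.4, -5.5]
grip_width: 0.0397
tcp [600.  -35.   43.6] yaw -87.69 -> x 0.0004 y -0.0004 z -0.0006 spin -0.04 q6~84
```

```bash
python3 -m handwheel '[{"fingers":-1,"x":0,"y":0.001,"z":0,"spin":0},{"fingers":-1,"x":0,"y":0.0015,"z":0,"spin":0},{"fingers":-1,"x":0,"y":0.0015,"z":0,"spin":0},{"fingers":0.2,"x":0,"y":0.0015,"z":0,"spin":0},{"fingers":0.2,"x":0,"y":0.0015,"z":0,"spin":0},{"fingers":0.2,"x":0,"y":0.0015,"z":0,"spin":0},{"fingers":0.2,"x":0,"y":0.0015,"z":0,"spin":0},{"fingers":0.2,"x":0,"y":0.0015,"z":0,"spin":0},{"fingers":0.2,"x":0,"y":-0.01,"z":0,"spin":0},{"fingers":0.2,"x":0,"y":-0.025,"z":0,"spin":0}]'
python3 -c "
from h import *
go(.5120,-.3795,.20,-70.6)"
```

```text
time_s: 9.25
ee_pos: [0.5996, -0.035, 0.0691]
eef_rot: [-1.572, 0.0, -1.53]
force: [0.1, 0.6, -0.0]
grip_width: 0.0565
tcp [599.6 -35.   69.1] yaw -87.69 -> x 0.3407 y -0.1309 z -0.1014 spin -17.09 q6~34
```

```bash
python3 -m handwheel '[{"fingers":0.2,"x":0.0,"y":-0.03,"z":0,"spin":0},{"fingers":0.5,"x":0.03,"y":-0.06,"z":-0.01,"spin":-3},{"fingers":1,"x":0.075,"y":-0.06,"z":-0.025,"spin":-5},{"fingers":1,"x":0.12,"y":-0.06,"z":-0.04,"spin":-7},{"fingers":1,"x":0.165,"y":-0.06,"z":-0.055,"spin":-10},{"fingers":1,"x":0.21,"y":-0.06,"z":-0.07,"spin":-13},{"fingers":1,"x":0.255,"y":-0.06,"z":-0.08,"spin":-15},{"fingers":1,"x":0.295,"y":-0.06,"z":-0.09,"spin":-17},{"fingers":1,"x":0.325,"y":-0.06,"z":-0.1,"spin":-17},{"fingers":1,"x":0.34,"y":-0.06,"z":-0.101,"spin":-17}]'
python3 - <<'E'
from h import *
c=cams.get_calibration("wrist");p,d=cams.camera("wrist");P=cloud("wrist",d,c)
m=(P[...,2]>.03)&(P[...,2]<.045)
for r in rect(m,P):print(r)
cv2.imwrite("pics/w3.png",p[:,:,::-1])
c=cams.get_calibration("top");p,d=cams.camera("top");P=cloud("top",d,c);cv2.imwrite("pics/top1.png",p[:,:,::-1])
m=(P[...,2]>.04)&(P[...,2]<.06)
for r in rect(m,P):print(r)
go(.512,-.3795,.031,-70.6)
E
```

```text
time_s: 10.25
ee_pos: [0.5117, -0.3813, 0.1299]
eef_rot: [-1.57, -0.001, -1.236]
force: [-1.5, -0.2, -0.1]
grip_width: 0.0941
(np.float64(141.0), np.float64(58.0), 599.1, -249.3, 110.1, 41.0, 57.7, 39.9)
(np.float64(456.0), np.float64(202.0), 573.3, -512.6, 111.2, 41.7, -39.5, 40.3)
(np.float64(274.0), np.float64(216.0), 513.0, -380.3, 110.4, 40.1, 19.5, 40.0)
(np.float64(259.0), np.float64(177.0), 607.1, 37.5, 212.0, 129.8, -88.2, 50.9)
(np.float64(171.0), np.float64(185.0), 607.7, 275.5, 141.5, 81.6, -84.1, 47.6)
(np.float64(337.0), np.float64(185.0), 598.2, -248.9, 110.5, 40.2, 57.7, 41.9)
(np.float64(428.0), np.float64(181.0), 607.9, -539.0, 39.3, 24.3, 55.4, 42.2)
(np.float64(375.0), np.float64(198.0), 552.2, -364.7, 35.6, 23.8, -65.3, 41.5)
(np.float64(248.0), np.float64(209.0), 528.1, 33.9, 190.5, 14.4, -87.6, 47.9)
(np.float64(241.0), np.float64(228.0), 470.9, 55.7, 65.5, 30.9, 24.7, 42.6)
(np.float64(257.0), np.float64(226.0), 475.7, 9.7, 59.1, 28.0, -1.2, 43.2)
(np.float64(457.0), np.float64(341.0), 99.7, -619.0, 354.3, 354.1, 11.5, 50.5)
tcp [ 512.5 -380.   129.3] yaw -70.8 -> x -0.0007 y 0.0983 z -0.0003 spin -0.20 q6~34
```

```bash
python3 -m handwheel '[{"fingers":1,"x":0,"y":0.015,"z":0,"spin":0},{"fingers":1,"x":0,"y":0.04,"z":0,"spin":0},{"fingers":1,"x":0,"y":0.065,"z":0,"spin":0},{"fingers":1,"x":0,"y":0.085,"z":0,"spin":0},{"fingers":1,"x":0,"y":0.095,"z":0,"spin":0},{"fingers":1,"x":0,"y":0.099,"z":0,"spin":0},{"fingers":-1,"x":0,"y":0.099,"z":0,"spin":0},{"fingers":-1,"x":0,"y":0.099,"z":0,"spin":0},{"fingers":-1,"x":0,"y":0.099,"z":0,"spin":0},{"fingers":-1,"x":0,"y":0.099,"z":0,"spin":0}]' 40
python3 -m handwheel '[{"fingers":-1,"x":0,"y":0,"z":0,"spin":0},{"fingers":-1,"x":0,"y":0,"z":0,"spin":0},{"fingers":-1,"x":0,"y":0,"z":0,"spin":0},{"fingers":-1,"x":0,"y":-0.01,"z":0,"spin":0},{"fingers":-1,"x":0,"y":-0.03,"z":0,"spin":0},{"fingers":-1,"x":0,"y":-0.06,"z":0,"spin":0},{"fingers":-1,"x":0,"y":-0.085,"z":0,"spin":0},{"fingers":-1,"x":0,"y":-0.1,"z":0,"spin":0},{"fingers":-1,"x":0,"y":-0.1,"z":0,"spin":0},{"fingers":-1,"x":0,"y":-0.1,"z":0,"spin":0}]'
python3 -c "
from h import *
go(.5936,.1070,.131,-87.65)"
```

```text
time_s: 11.35
ee_pos: [0.5128, -0.379, 0.0301]
eef_rot: [-1.57, -0.001, -1.234]
force: [-0.7, -0.5, 0.2]
grip_width: 0.0656
time_s: 12.35
ee_pos: [0.5123, -0.3785, 0.1285]
eef_rot: [-1.571, 0.001, -1.234]
force: [0.1, 0.0, -3.4]
grip_width: 0.0397
tcp [ 512.3 -378.5  128.5] yaw -70.69 -> x -0.4313 y -0.0025 z 0.2373 spin 16.96 q6~98
```

View pics/top1.png

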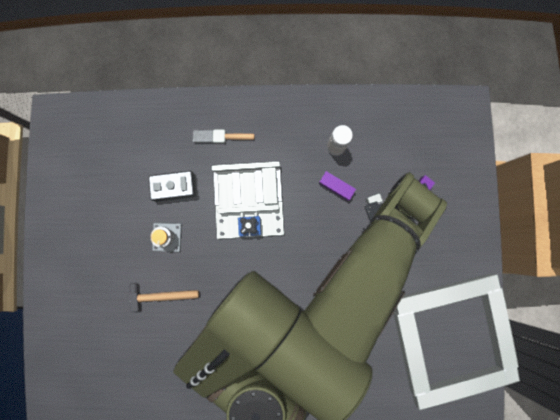

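Top view 2: the tray at (457,341) is empty and no third blank shows, so there are two. Blank B sits in lane 0 at (270,187).

```bash
python3 -m handwheel '[{"fingers":-1,"x":-0.01,"y":0,"z":0.005,"spin":1},{"fingers":-1,"x":-0.03,"y":-0.01,"z":0.015,"spin":2},{"fingers":-1,"x":-0.055,"y":-0.01,"z":0.03,"spin":4},{"fingers":-1,"x":-0.085,"y":-0.01,"z":0.045,"spin":6},{"fingers":-1,"x":-0.115,"y":-0.01,"z":0.062,"spin":8},{"fingers":-1,"x":-0.15,"y":-0.01,"z":0.08,"spin":10},{"fingers":-1,"x":-0.185,"y":-0.01,"z":0.10,"spin":12},{"fingers":-1,"x":-0.22,"y":-0.01,"z":0.12,"spin":14},{"fingers":-1,"x":-0.255,"y":-0.01,"z":0.14,"spin":16},{"fingers":-1,"x":-0.28,"y":-0.01,"z":0.154,"spin":17}]'
python3 -c "
from h import *
go(.5936,.1070,.131,-87.65)"
```

```text
time_s: 13.35
ee_pos: [0.5648, -0.0612, 0.1378]
eef_rot: [-1.573, 0.001, -1.531]
force: [0.0, -1.0, -3.0]
grip_width: 0.0402
tcp [564.8 -61.2 137.8] yaw -87.7 -> x -0.1669 y 0.0068 z 0.0355 spin -0.05 q6~98
```

```bash
python3 -m handwheel '[{"fingers":-1,"x":-0.02,"y":0,"z":0.004,"spin":0},{"fingers":-1,"x":-0.045,"y":0,"z":0.01,"spin":0},{"fingers":-1,"x":-0.075,"y":0,"z":0.016,"spin":0},{"fingers":-1,"x":-0.105,"y":0,"z":0.022,"spin":0},{"fingers":-1,"x":-0.13,"y":0,"z":0.028,"spin":0},{"fingers":-1,"x":-0.15,"y":0,"z":0.032,"spin":0},{"fingers":-1,"x":-0.162,"y":0,"z":0.035,"spin":0},{"fingers":-1,"x":-0.167,"y":0,"z":0.0355,"spin":0},{"fingers":-1,"x":-0.167,"y":0,"z":0.0355,"spin":0},{"fingers":-1,"x":-0.167,"y":0,"z":0.0355,"spin":0}]'
python3 - <<'E'
from h import *
go(.5936,.1070,.044,-87.65)
c=cams.get_calibration("wrist");p,d=cams.camera("wrist");P=cloud("wrist",d,c)
cv2.imwrite("pics/w4.png",p[:,:,::-1])
m=(P[...,2]>.115)&(P[...,2]<.15)&(abs(P[...,1]-.107)<.1)
for r in rect(m,P):print(r)
m=(P[...,2]>.035)&(P[...,2]<.056)
for r in rect(m,P):print(r)
E
```

```text
time_s: 14.35
ee_pos: [0.594, 0.1039, 0.1392]
eef_rot: [-1.571, -0.0, -1.531]
force: [0.4, 0.6, -2.8]
grip_width: 0.0398
tcp [594.  103.9 139.2] yaw -87.73 -> x -0.0031 y 0.0952 z -0.0002 spin -0.08 q6~98
(np.float64(275.0), np.float64(260.0), 602.6, 104.6, 92.9, 63.5, 2.2, 149.2)
(np.float64(362.0), np.float64(137.0), 664.0, 38.5, 211.9, 15.5, -87.3, 48.2)
(np.float64(77.0), np.float64(193.0), 607.8, 274.9, 139.1, 80.7, -84.3, 46.1)
(np.float64(436.0), np.float64(234.0), 584.0, -7.5, 139.9, 101.4, 4.2, 51.8)
(np.float64(316.0), np.float64(334.0), 488.1, 61.2, 34.2, 10.2, 4.6, 41.7)
(np.float64(66.0), np.float64(340.0), 471.2, 297.1, 42.9, 15.0, 74.2, 49.5)
```

```bash
python3 -m handwheel '[{"fingers":-1,"x":-0.003,"y":0.01,"z":0,"spin":0},{"fingers":-1,"x":-0.003,"y":0.025,"z":0,"spin":0},{"fingers":-1,"x":-0.003,"y":0.045,"z":0,"spin":0},{"fingers":-1,"x":-0.003,"y":0.062,"z":0,"spin":0},{"fingers":-1,"x":-0.003,"y":0.075,"z":0,"spin":0},{"fingers":-1,"x":-0.003,"y":0.084,"z":0,"spin":0},{"fingers":-1,"x":-0.003,"y":0.09,"z":0,"spin":0},{"fingers":-1,"x":-0.003,"y":0.094,"z":0,"spin":0},{"fingers":-1,"x":-0.003,"y":0.0955,"z":0,"spin":0},{"fingers":-1,"x":-0.003,"y":0.0955,"z":0,"spin":0}]'
python3 -c "
from h import *
go(.5936,.1070,.0425,-87.65)"
```

```text
time_s: 15.4
ee_pos: [0.5941, 0.1077, 0.0442]
eef_rot: [-1.57, 0.0, -1.53]
force: [-0.3, -1.5, -2.9]
grip_width: 0.0399
tcp [594.1 107.7  44.2] yaw -87.69 -> x 0.0007 y 0.0017 z -0.0006 spin -0.04 q6~98
```

```bash
python3 -m handwheel '[{"fingers":-1,"x":0.0005,"y":0.001,"z":0,"spin":0},{"fingers":-1,"x":0.0005,"y":0.002,"z":0,"spin":0},{"fingers":-1,"x":0.0005,"y":0.002,"z":0,"spin":0},{"fingers":0.2,"x":0.0005,"y":0.002,"z":0,"spin":0},{"fingers":0.2,"x":0.0005,"y":0.002,"z":0,"spin":0},{"fingers":0.2,"x":0.0005,"y":0.002,"z":0,"spin":0},{"fingers":0.2,"x":0.0005,"y":0.002,"z":0,"spin":0},{"fingers":0.2,"x":0.0005,"y":0.002,"z":0,"spin":0},{"fingers":0.2,"x":0.0005,"y":-0.01,"z":0,"spin":0},{"fingers":0.2,"x":0.0005,"y":-0.025,"z":0,"spin":0}]'
python3 -c "
from h import *
go(.50,.032,.26,-87.65)"
```

```text
time_s: 16.4
ee_pos: [0.5938, 0.1071, 0.0697]
eef_rot: [-1.572, -0.0, -1.53]
force: [0.4, -1.2, 1.1]
grip_width: 0.0563
tcp [593.8 107.1  69.7] yaw -87.69 -> x 0.0713 y -0.1903 z -0.0968 spin -0.04 q6~91
```

```bash
python3 -m handwheel '[{"fingers":0.2,"x":0,"y":-0.03,"z":0,"spin":0},{"fingers":1,"x":0.0,"y":-0.07,"z":0,"spin":0},{"fingers":1,"x":0.02,"y":-0.11,"z":-0.02,"spin":0},{"fingers":1,"x":0.04,"y":-0.14,"z":-0.04,"spin":0},{"fingers":1,"x":0.055,"y":-0.165,"z":-0.065,"spin":0},{"fingers":1,"x":0.065,"y":-0.18,"z":-0.08,"spin":0},{"fingers":1,"x":0.07,"y":-0.187,"z":-0.092,"spin":0},{"fingers":1,"x":0.071,"y":-0.19,"z":-0.097,"spin":0},{"fingers":1,"x":0.071,"y":-0.19,"z":-0.097,"spin":0},{"fingers":1,"x":0.071,"y":-0.19,"z":-0.097,"spin":0}]'
python3 - <<'E'
from h import *
c=cams.get_calibration("wrist");p,d=cams.camera("wrist");P=cloud("wrist",d,c);np.savez("pics/w5.npz",p=p,d=d,P=P)
th=np.deg2rad(2.35);ex=np.array([np.cos(th),np.sin(th)]);ey=np.array([-ex[1],ex[0]]);F=np.array([.558,.0342])
Q=np.dstack([(P[...,:2]-F)@ex,(P[...,:2]-F)@ey,P[...,2]])*1000;X,Y,Z=np.moveaxis(Q,2,0)
m=(Z>50)&(Z<58)&(X>-30)&(X<97)
for r in rect(m,Q/1000):print('blank(fix)',r)
j=(Z>42)&(Z<50)&(X>-50)&(X<-10)&(abs(Y)<100)&(abs(Y)>40);print('jaw face',np.percentile(X[j],[2,98]))
s=(P[...,2]>.068)&(P[...,2]<.082)&(p.max(2)<100)&(abs(X+81)<45)&(abs(Y)<45)
q=P[s][:,:2]*1000;c0,r=cv2.minEnclosingCircle(np.float32(q));print('knob',c0,r,s.sum())
c0=np.array(c0);a=np.rad2deg(np.arctan2(*(q-c0)[:,::-1].T))
R=np.hypot(*(q-c0).T)
for t in range(-180,180,10):
    k=(a>=t)&(a<t+10);print(t+5,round(R[k].max(),1) if k.any() else None,end='; ')
v,u=np.nonzero(s);print(u.min(),u.max(),v.min(),v.max())
w=p[v.min()-30:v.max()+40,u.min()-30:u.max()+30,::-1];cv2.imwrite("pics/knob.png",cv2.resize(w,None,fx=4,fy=4,interpolation=cv2.INTER_CUBIC))
E
```

```text
time_s: 17.4
ee_pos: [0.5001, 0.0326, 0.2589]
eef_rot: [-1.571, 0.0, -1.53]
force: [-0.3, -0.4, 1.0]
grip_width: 0.094
blank(fix) (np.float64(208.0), np.float64(98.0), 38.9, 71.5, 110.0, 41.0, 0.0, 52.0)
blank(fix) (np.float64(345.0), np.float64(105.0), 32.3, -73.6, 110.6, 40.9, -0.8, 52.3)
blank(fix) (np.float64(88.0), np.float64(80.0), 61.9, 197.3, 45.8, 18.9, 3.2, 56.8)
blank(fix) (np.float64(50.0), np.float64(83.0), 59.9, 238.7, 27.8, 26.3, -89.6, 56.9)
blank(fix) (np.float64(14.0), np.float64(87.0), 57.4, 281.0, 27.4, 26.8, -85.2, 56.8)
jaw face [-36.50549112 -23.07761114]
knob (476.76318359375, 30.16497802734375) 31.45174789428711 1480
-175 20.7; -165 20.5; -155 24.9; -145 29.4; -135 31.0; -125 31.5; -115 30.4; -105 25.5; -95 20.5; -85 20.1; -75 20.6; -65 26.0; -55 30.2; -45 31.5; -35 31.5; -25 30.1; -15 25.4; -5 20.1; 5 20.5; 15 20.5; 25 25.7; 35 30.0; 45 31.3; 55 31.1; 65 29.5; 75 26.2; 85 20.3; 95 20.3; 105 20.6; 115 25.1; 125 29.1; 135 31.5; 145 31.3; 155 28.6; 165 25.5; 175 20.8; 253 300 192 237
```

View pics/knob.png

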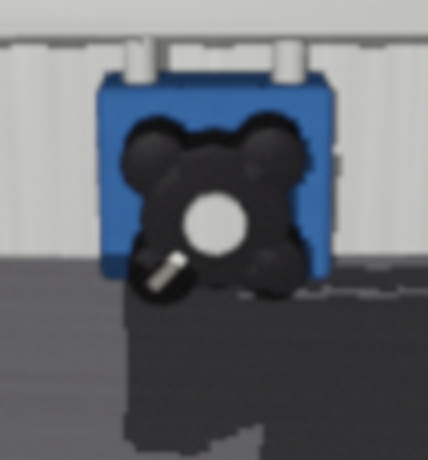

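Knob crop: four lobes at about 48° mod 90, flats normal at about 4°, axis at (476.8, 30.2) mm. One tick mark is on the lower-left lobe. The blue block below is wider than the flats, so I need its height.

```bash
python3 - <<'E'
from h import *
z=np.load("pics/w5.npz");p=z['p'].astype(int);P=z['P']
b=(p[...,2]>p[...,0]+40)&(abs(P[...,0]-.477)<.06)&(abs(P[...,1]-.03)<.06)
q=P[b]*1000;print(len(q),np.percentile(q,[2,50,90,98],axis=0).round(1))
# blank B lower edge / knob rotation by radius fit
th=np.deg2rad(2.35)
c0=np.array([476.8,30.2]);s=(P[...,2]>.066)&(P[...,2]<.082)&(p.max(2)<100)
v=P[s][:,:2]*1000-c0;R=np.hypot(*v.T);v=v[(R>26)&(R<34)];a=np.arctan2(v[:,1],v[:,0])
print('lobe phase',np.rad2deg(np.angle(np.exp(4j*a).mean()))/4)
go(.4768,.0302,.12,-85)
E
```

```text
1251 [[450.4  -3.8  30.9]
 [495.6  31.8  41.7]
 [505.3  61.4  43.1]
 [506.8  63.9  58.1]]
lobe phase -40.00422277645046
tcp [500.1  32.6 258.6] yaw -87.67 -> x 0.0015 y 0.1386 z -0.0234 spin -2.67 q6~89
```

```bash
python3 -m handwheel '[{"fingers":1,"x":0.0015,"y":0.02,"z":-0.005,"spin":-1},{"fingers":1,"x":0.0015,"y":0.05,"z":-0.012,"spin":-2},{"fingers":1,"x":0.0015,"y":0.09,"z":-0.02,"spin":-2.7},{"fingers":1,"x":0.0015,"y":0.12,"z":-0.0234,"spin":-2.7},{"fingers":1,"x":0.0015,"y":0.15,"z":-0.0234,"spin":-2.7},{"fingers":1,"x":0.0015,"y":0.17,"z":-0.0234,"spin":-2.7},{"fingers":1,"x":0.0015,"y":0.183,"z":-0.0234,"spin":-2.7},{"fingers":1,"x":0.0015,"y":0.19,"z":-0.0234,"spin":-2.7},{"fingers":1,"x":0.0015,"y":0.192,"z":-0.0234,"spin":-2.7},{"fingers":1,"x":0.0015,"y":0.192,"z":-0.0234,"spin":-2.7}]'
python3 -c "
from h import *
go(.4768,.0304,.0665,-85)"
```

```text
time_s: 18.45
ee_pos: [0.477, 0.0299, 0.0674]
eef_rot: [-1.57, -0.0, -1.483]
force: [0.0, 0.1, 0.4]
grip_width: 0.0939
tcp [477.   29.9  67.4] yaw -84.98 -> x -0.0005 y 0.0009 z -0.0001 spin 0.02 q6~89
```

```bash
python3 -m handwheel '[{"fingers":-1,"x":0,"y":0.001,"z":0,"spin":0},{"fingers":-1,"x":0,"y":0.001,"z":0,"spin":0},{"fingers":-1,"x":0,"y":0.001,"z":0,"spin":0},{"fingers":-1,"x":0,"y":0.001,"z":0,"spin":0},{"fingers":-1,"x":0,"y":0.001,"z":0,"spin":0},{"fingers":-1,"x":0,"y":0.001,"z":0,"spin":0},{"fingers":-1,"x":0,"y":0.001,"z":0,"spin":0},{"fingers":-1,"x":0,"y":0.001,"z":0,"spin":0},{"fingers":-1,"x":0,"y":0.001,"z":0,"spin":0},{"fingers":-1,"x":0,"y":0.001,"z":0,"spin":0}]' 30
python3 -m handwheel '[{"fingers":-1,"x":0,"y":0,"z":0,"spin":-3},{"fingers":-1,"x":0,"y":0,"z":0,"spin":-8},{"fingers":-1,"x":0,"y":0,"z":0,"spin":-14},{"fingers":-1,"x":0,"y":0,"z":0,"spin":-20},{"fingers":-1,"x":0,"y":0,"z":0,"spin":-26},{"fingers":-1,"x":0,"y":0,"z":0,"spin":-32},{"fingers":-1,"x":0,"y":0,"z":0,"spin":-38},{"fingers":-1,"x":0,"y":0,"z":0,"spin":-43},{"fingers":-1,"x":0,"y":0,"z":0,"spin":-45},{"fingers":-1,"x":0,"y":0,"z":0,"spin":-45}]'
python3 -c "
from h import *
go(.4768,.0304,.0665,-37);print(get_obs()['force'],get_obs()['moment'])"
```

```text
time_s: 19.45
ee_pos: [0.4764, 0.03, 0.0659]
eef_rot: [-1.571, 0.0, -1.483]
force: [-3.5, 1.8, 2.8]
grip_width: 0.0438
time_s: 20.45
ee_pos: [0.4757, 0.0303, 0.0658]
eef_rot: [-1.572, 0.002, -0.697]
force: [-8.8, 5.5, 6.8]
grip_width: 0.0425
tcp [475.7  30.3  65.8] yaw -39.91 -> x 0.0008 y -0.0007 z 0.0008 spin -2.91 q6~41
[-8.82199972  5.50507242  6.79340565] [0.94984824 1.61008328 0.03508163]
```

```bash
cat >> h.py <<'E'
th=np.deg2rad(2.35);EX=np.array([np.cos(th),np.sin(th)]);EY=np.array([-EX[1],EX[0]]);F=np.array([.558,.0342])
def fix(P): return np.dstack([(P[...,:2]-F)@EX,(P[...,:2]-F)@EY,P[...,2]])*1000
def status(n,tag):
    c=cams.get_calibration(n);p,d=cams.camera(n);P=cloud(n,d,c);Q=fix(P);X,Y,Z=np.moveaxis(Q,2,0)
    cv2.imwrite(f"pics/{tag}.png",p[:,:,::-1]);np.savez(f"pics/{tag}.npz",p=p,P=P)
    j=(Z>42)&(Z<50.)&(X>-50)&(X<-8)&(abs(Y)<93)
    fe=(Z>42)&(Z<52)&(X>92)&(X<130)&(abs(Y)<100)
    if j.sum()>20: print(n,'jaw x',np.percentile(X[j],[3,50,97]).round(1),'y',np.percentile(Y[j],[2,98]).round(0),'fence',np.percentile(X[fe],[3,97]).round(1) if fe.any() else None)
    m=(Z>50)&(Z<58)&(X>-45)&(X<97)&(abs(Y)<110)
    for r in rect(m,Q/1000):print(' blob',r)
    return p,P,Q
E
python3 - <<'E'
from h import *
status("top","t2");status("wrist","w6");status("scene","s2")
E
```

```text
top jaw x [-41.9 -33.1  -8.8] y [-91.  70.] fence [ 98.1 113. ]
 blob (np.float64(223.0), np.float64(187.0), 38.5, 72.2, 108.6, 41.0, -1.5, 52.9)
 blob (np.float64(270.0), np.float64(186.0), 33.2, -73.0, 108.8, 39.9, -0.4, 52.9)
wrist jaw x [-41.  -34.2 -27.5] y [-85.  90.] fence [ 97.8 111.3]
 blob (np.float64(326.0), np.float64(44.0), 23.6, 71.7, 80.3, 40.4, -0.3, 52.2)
 blob (np.float64(495.0), np.float64(234.0), 27.3, -73.2, 100.3, 42.1, -0.7, 52.4)
scene jaw x [-40.6 -30.8 -12.8] y [-88.  90.] fence [ 96.  116.2]
 blob (np.float64(284.0), np.float64(235.0), 32.1, -72.7, 115.0, 43.0, -0.4, 52.0)
 blob (np.float64(326.0), np.float64(258.0), 40.7, 73.0, 111.3, 41.5, -0.7, 51.9)
```

View pics/w6.png

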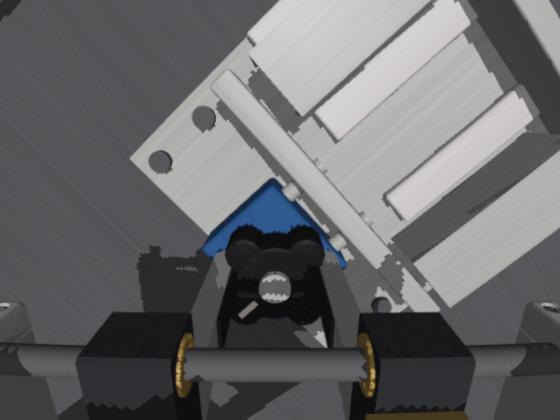

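Wrist view: the knob at (275,285) is held square in the jaws and has turned with them. The tick is at (247,308), and the jaw bar has moved back about 4.5 mm.

```bash
python3 -m handwheel '[{"fingers":-1,"x":0,"y":0,"z":0,"spin":-1},{"fingers":-1,"x":0,"y":0,"z":0,"spin":-2},{"fingers":-1,"x":0,"y":0,"z":0,"spin":-3},{"fingers":-1,"x":0,"y":0,"z":0,"spin":-4},{"fingers":-1,"x":0,"y":0,"z":0,"spin":-5},{"fingers":-1,"x":0,"y":0,"z":0,"spin":-6},{"fingers":-1,"x":0,"y":0,"z":0,"spin":-7},{"fingers":-1,"x":0,"y":0,"z":0,"spin":-7},{"fingers":-1,"x":0,"y":0,"z":0,"spin":-7},{"fingers":-1,"x":0,"y":0,"z":0,"spin":-7}]'
python3 - <<'E'
from h import *
o=get_obs();print(o['moment'],o['force'],np.rad2deg(o['eef_rot']))
p,P,Q=status("wrist","w7");X,Y,Z=np.moveaxis(Q,2,0)
j=(Z>44)&(Z<50.)&(X>-60)&(X<-8)&(abs(Y)<35);print(np.percentile(X[j],[3,97]))
E
```

```text
time_s: 21.6
ee_pos: [0.4759, 0.0303, 0.0658]
eef_rot: [-1.571, 0.002, -0.578]
force: [-7.5, 5.5, 6.2]
grip_width: 0.0428
[ 0.8981122   1.36207593 -1.24222496] [-7.51871007  5.52886033  6.15098326] [-89.99897923   0.13278129 -33.1052976 ]
wrist jaw x [-41.7 -34.8 -21.7] y [-71.  90.] fence [ 97.7 110.8]
 blob (np.float64(365.0), np.float64(45.0), 33.1, 71.5, 99.7, 40.4, -0.1, 52.2)
 blob (np.float64(493.0), np.float64(258.0), 26.1, -73.4, 98.1, 42.4, -0.7, 52.4)
[-41.62880928 -28.62462054]
```

Moment z of -1.24 N m shows the back stop is reached, so the click is passed. Now clockwise.

```bash
python3 -m handwheel '[{"fingers":-1,"x":0,"y":0,"z":0,"spin":3},{"fingers":-1,"x":0,"y":0,"z":0,"spin":8},{"fingers":-1,"x":0,"y":0,"z":0,"spin":14},{"fingers":-1,"x":0,"y":0,"z":0,"spin":20},{"fingers":-1,"x":0,"y":0,"z":0,"spin":26},{"fingers":-1,"x":0,"y":0,"z":0,"spin":32},{"fingers":-1,"x":0,"y":0,"z":0,"spin":38},{"fingers":-1,"x":0,"y":0,"z":0,"spin":44},{"fingers":-1,"x":0,"y":0,"z":0,"spin":48},{"fingers":-1,"x":0,"y":0,"z":0,"spin":50}]'
python3 -m handwheel '[{"fingers":-1,"x":0,"y":0,"z":0,"spin":3},{"fingers":-1,"x":0,"y":0,"z":0,"spin":8},{"fingers":-1,"x":0,"y":0,"z":0,"spin":14},{"fingers":-1,"x":0,"y":0,"z":0,"spin":20},{"fingers":-1,"x":0,"y":0,"z":0,"spin":26},{"fingers":-1,"x":0,"y":0,"z":0,"spin":32},{"fingers":-1,"x":0,"y":0,"z":0,"spin":38},{"fingers":-1,"x":0,"y":0,"z":0,"spin":44},{"fingers":-1,"x":0,"y":0,"z":0,"spin":48},{"fingers":-1,"x":0,"y":0,"z":0,"spin":50}]'
python3 - <<'E'
from h import *
o=get_obs();print(o['moment'],o['force'],np.rad2deg(o['eef_rot']),np.rad2deg(o['qpos'][5]))
p,P,Q=status("wrist","w8")
E
```

```text
time_s: 22.65
ee_pos: [0.4756, 0.0302, 0.0658]
eef_rot: [-1.573, 0.001, -1.451]
force: [-10.3, 3.5, 7.2]
grip_width: 0.0417
time_s: 23.65
ee_pos: [0.4755, 0.0301, 0.0658]
eef_rot: [-1.573, -0.002, -2.324]
force: [-10.8, 2.8, 8.5]
grip_width: 0.042
[0.73771394 1.86926163 0.07469865] [-10.82845847   2.77701963   8.51408951] [-9.01341146e+01 -9.62466449e-02 -1.33141085e+02] 132.33688262291003
wrist jaw x [-31.3 -24.6 -18. ] y [-90.  88.] fence [ 97.9 110.3]
 blob (np.float64(237.0), np.float64(44.0), 20.7, -73.0, 77.0, 40.2, 0.3, 52.2)
 blob (np.float64(55.0), np.float64(224.0), 28.7, 71.6, 90.5, 42.6, 0.1, 51.9)
```

```bash
python3 -m handwheel '[{"fingers":1,"x":0,"y":0,"z":0,"spin":0},{"fingers":1,"x":0,"y":0,"z":0,"spin":0},{"fingers":1,"x":0,"y":0,"z":0,"spin":0},{"fingers":1,"x":0,"y":0,"z":0,"spin":0},{"fingers":1,"x":0,"y":0,"z":0,"spin":0},{"fingers":1,"x":0,"y":0,"z":0,"spin":0},{"fingers":1,"x":0,"y":-0.01,"z":0,"spin":0},{"fingers":1,"x":0,"y":-0.03,"z":0,"spin":0},{"fingers":1,"x":0,"y":-0.035,"z":0,"spin":-5},{"fingers":1,"x":0,"y":-0.035,"z":0,"spin":-13}]'
python3 -m handwheel '[{"fingers":1,"x":0,"y":0,"z":0,"spin":-8},{"fingers":1,"x":0,"y":0,"z":0,"spin":-16},{"fingers":1,"x":0,"y":0,"z":0,"spin":-24},{"fingers":1,"x":0,"y":0,"z":0,"spin":-32},{"fingers":1,"x":0,"y":0,"z":0,"spin":-40},{"fingers":1,"x":0,"y":0,"z":0,"spin":-48},{"fingers":1,"x":0,"y":0,"z":0,"spin":-56},{"fingers":1,"x":0,"y":0,"z":0,"spin":-64},{"fingers":1,"x":0,"y":0,"z":0,"spin":-72},{"fingers":1,"x":0,"y":0,"z":0,"spin":-77}]'
python3 - <<'E'
from h import *
go(.4757,.0302,.066,-43.3)
p,P,Q=status("wrist","w9");X,Y,Z=np.moveaxis(Q,2,0)
s=(Z>68)&(Z<80)&(p.max(2)<100)&(abs(X+81)<42)&(abs(Y)<42)
q=P[s][:,:2]*1000;c0,r=cv2.minEnclosingCircle(np.float32(q));v=q-c0;R=np.hypot(*v.T);v=v[R>26];a=np.arctan2(v[:,1],v[:,0])
print(c0,r,np.rad2deg(np.angle(np.exp(4j*a).mean()))/4)
E
```

```text
time_s: 24.7
ee_pos: [0.4772, 0.0299, 0.1027]
eef_rot: [-1.569, 0.001, -2.09]
force: [-0.5, 0.2, -0.3]
grip_width: 0.094
time_s: 25.7
ee_pos: [0.4768, 0.0299, 0.1017]
eef_rot: [-1.57, -0.0, -0.745]
force: [-0.5, -0.4, 0.0]
grip_width: 0.0943
tcp [476.8  29.9 101.7] yaw -42.67 -> x -0.0010 y 0.0357 z -0.0005 spin 0.63 q6~47
wrist jaw x [-31.3 -24.7 -18.1] y [-88.  90.] fence [ 98.  112.4]
 blob (np.float64(313.0), np.float64(46.0), 28.8, 71.5, 90.5, 40.5, -0.3, 52.1)
 blob (np.float64(480.0), np.float64(192.0), 37.5, -72.6, 111.2, 42.2, -0.4, 52.4)
(476.2030944824219, 30.9854793548584) 31.53775405883789 2.1891358500713767
```

```bash
python3 -m handwheel '[{"fingers":1,"x":-0.001,"y":0.01,"z":0,"spin":0.3},{"fingers":1,"x":-0.001,"y":0.025,"z":0,"spin":0.3},{"fingers":1,"x":-0.001,"y":0.034,"z":0,"spin":0.3},{"fingers":1,"x":-0.001,"y":0.036,"z":0,"spin":0.3},{"fingers":-1,"x":-0.001,"y":0.036,"z":0,"spin":0.3},{"fingers":-1,"x":-0.001,"y":0.036,"z":0,"spin":0.3},{"fingers":-1,"x":-0.001,"y":0.036,"z":0,"spin":0.3},{"fingers":-1,"x":-0.001,"y":0.036,"z":0,"spin":0.3},{"fingers":-1,"x":-0.001,"y":0.036,"z":0,"spin":0.3},{"fingers":-1,"x":-0.001,"y":0.036,"z":0,"spin":0.3}]' 30
python3 -m handwheel '[{"fingers":-1,"x":0,"y":0,"z":0,"spin":0},{"fingers":-1,"x":0,"y":0,"z":0,"spin":0},{"fingers":-1,"x":0,"y":0,"z":0,"spin":2},{"fingers":-1,"x":0,"y":0,"z":0,"spin":6},{"fingers":-1,"x":0,"y":0,"z":0,"spin":12},{"fingers":-1,"x":0,"y":0,"z":0,"spin":18},{"fingers":-1,"x":0,"y":0,"z":0,"spin":24},{"fingers":-1,"x":0,"y":0,"z":0,"spin":30},{"fingers":-1,"x":0,"y":0,"z":0,"spin":36},{"fingers":-1,"x":0,"y":0,"z":0,"spin":40}]'
python3 - <<'E'
from h import *
o=get_obs();print(o['moment'],o['force'],np.rad2deg(o['eef_rot']),np.rad2deg(o['qpos'][5]))
E
```

```text
time_s: 26.75
ee_pos: [0.4759, 0.0306, 0.0651]
eef_rot: [-1.571, -0.0, -0.756]
force: [-0.3, 0.5, -0.6]
grip_width: 0.0493
time_s: 27.75
ee_pos: [0.4755, 0.0303, 0.0649]
eef_rot: [-1.572, -0.0, -1.458]
force: [-4.5, -2.7, 3.4]
grip_width: 0.0424
[-0.50200487  0.77061461  0.0995212 ] [-4.54443243 -2.7385847   3.39401667] [-9.00606499e+01 -1.58792799e-02 -8.35171101e+01] 82.79274345845064
```

Keep turning in small steps until the moment shows the stop.

```bash
python3 -m handwheel '[{"fingers":-1,"x":0,"y":0,"z":0,"spin":2},{"fingers":-1,"x":0,"y":0,"z":0,"spin":4},{"fingers":-1,"x":0,"y":0,"z":0,"spin":6},{"fingers":-1,"x":0,"y":0,"z":0,"spin":8},{"fingers":-1,"x":0,"y":0,"z":0,"spin":10},{"fingers":-1,"x":0,"y":0,"z":0,"spin":11},{"fingers":-1,"x":0,"y":0,"z":0,"spin":12},{"fingers":-1,"x":0,"y":0,"z":0,"spin":13},{"fingers":-1,"x":0,"y":0,"z":0,"spin":13},{"fingers":-1,"x":0,"y":0,"z":0,"spin":13}]'
python3 - <<'E'
from h import *
o=get_obs();print(o['moment'],o['force'],np.rad2deg(o['eef_rot']),np.rad2deg(o['qpos'][5]))
p,P,Q=status("wrist","w10");
E
```

```text
time_s: 28.75
ee_pos: [0.4755, 0.0304, 0.0649]
eef_rot: [-1.572, -0.001, -1.68]
force: [-4.7, -2.1, 3.7]
grip_width: 0.0424
[-0.58533879  0.87311391  0.63502775] [-4.70605974 -2.13757769  3.67416804] [-9.00495490e+01 -4.16283450e-02 -9.62415417e+01] 95.53609568460472
wrist jaw x [-25.7 -19.1 -12.6] y [-89.  89.] fence None
 blob (np.float64(99.0), np.float64(81.0), 29.6, 71.8, 84.2, 41.7, 0.1, 52.0)
 blob (np.float64(391.0), np.float64(60.0), 17.2, -73.0, 59.3, 41.3, 0.2, 52.2)
```

```bash
python3 -m handwheel '[{"fingers":-1,"x":0,"y":0,"z":0,"spin":0.5},{"fingers":-1,"x":0,"y":0,"z":0,"spin":1},{"fingers":-1,"x":0,"y":0,"z":0,"spin":1.5},{"fingers":-1,"x":0,"y":0,"z":0,"spin":2},{"fingers":-1,"x":0,"y":0,"z":0,"spin":2.5},{"fingers":-1,"x":0,"y":0,"z":0,"spin":3},{"fingers":-1,"x":0,"y":0,"z":0,"spin":3},{"fingers":-1,"x":0,"y":0,"z":0,"spin":3},{"fingers":-1,"x":0,"y":0,"z":0,"spin":3},{"fingers":-1,"x":0,"y":0,"z":0,"spin":3}]'
python3 - <<'E'
from h import *
o=get_obs();print(o['moment'],o['force'],np.rad2deg(o['eef_rot']),np.rad2deg(o['qpos'][5]))
E
python3 -m handwheel '[{"fingers":1,"x":0,"y":0,"z":0,"spin":-1},{"fingers":1,"x":0,"y":0,"z":0,"spin":-1},{"fingers":1,"x":0,"y":0,"z":0,"spin":-1},{"fingers":1,"x":0,"y":0,"z":0,"spin":-1},{"fingers":1,"x":0,"y":0,"z":0,"spin":-1},{"fingers":1,"x":0,"y":0,"z":0,"spin":-1},{"fingers":1,"x":0,"y":-0.01,"z":0,"spin":-1},{"fingers":1,"x":0,"y":-0.04,"z":0,"spin":-1},{"fingers":1,"x":0,"y":-0.08,"z":0,"spin":-1},{"fingers":1,"x":0,"y":-0.12,"z":0,"spin":-1}]'
python3 - <<'E'
from h import *
p,P,Q=status("wrist","w11");go(.4765,.0302,.26,-87.6)
E
```

```text
time_s: 29.8
ee_pos: [0.4756, 0.0305, 0.0649]
eef_rot: [-1.571, -0.001, -1.73]
force: [-4.6, -2.1, 3.2]
grip_width: 0.0427
[-0.3707746   0.81775099  1.95195498] [-4.56153504 -2.06835113  3.24329699] [-9.00354524e+01 -6.87984317e-02 -9.91227870e+01] 98.46417090781327
time_s: 30.8
ee_pos: [0.4755, 0.0306, 0.187]
eef_rot: [-1.571, -0.0, -1.715]
force: [-0.4, 0.1, -0.3]
grip_width: 0.0942
wrist jaw x [-26.  -19.3 -12.7] y [-89.  89.] fence [ 93.2 110.9]
 blob (np.float64(335.0), np.float64(57.0), 35.3, -73.0, 94.4, 41.0, 0.1, 52.3)
 blob (np.float64(163.0), np.float64(79.0), 42.3, 71.4, 109.5, 41.3, 0.3, 52.0)
tcp [477.9  30.6 193.5] yaw -98.28 -> x 0.0006 y -0.0665 z -0.0013 spin -10.68 q6~91
```

```bash
python3 -c "
from h import *
go(.4445,.298,.22,-8)"
```

```text
tcp [477.9  30.6 193.5] yaw -98.28 -> x -0.2598 y -0.0265 z -0.0715 spin -90.28 q6~42
```

```bash
python3 -m handwheel '[{"fingers":1,"x":-0.01,"y":-0.01,"z":-0.003,"spin":-5},{"fingers":1,"x":-0.035,"y":-0.02,"z":-0.01,"spin":-13},{"fingers":1,"x":-0.07,"y":-0.0265,"z":-0.02,"spin":-21},{"fingers":1,"x":-0.105,"y":-0.0265,"z":-0.03,"spin":-29},{"fingers":1,"x":-0.14,"y":-0.0265,"z":-0.04,"spin":-37},{"fingers":1,"x":-0.175,"y":-0.0265,"z":-0.05,"spin":-45},{"fingers":1,"x":-0.21,"y":-0.0265,"z":-0.06,"spin":-53},{"fingers":1,"x":-0.235,"y":-0.0265,"z":-0.065,"spin":-61},{"fingers":1,"x":-0.253,"y":-0.0265,"z":-0.07,"spin":-69},{"fingers":1,"x":-0.26,"y":-0.0265,"z":-0.0715,"spin":-77}]'
python3 - <<'E'
from h import *
c=cams.get_calibration("wrist");p,d=cams.camera("wrist");P=cloud("wrist",d,c);cv2.imwrite("pics/w12.png",p[:,:,::-1])
go(.4445,.298,.063,-8)
G=np.array([.4445,.298]);v=P[...,:2]-G;R=np.hypot(v[...,0],v[...,1])
for a,b in [(.015,.06),(.066,.08),(.085,.1)]:
    k=(P[...,2]>a)&(P[...,2]<b)&(R<.07);q=P[k]*1000
    print(a,k.sum(),cv2.minEnclosingCircle(np.float32(q[:,:2])),np.percentile(q[:,2],[5,50,95]).round(1))
E
```

```text
time_s: 31.85
ee_pos: [0.4421, 0.2997, 0.2119]
eef_rot: [-1.57, -0.0, -0.364]
force: [-1.1, 0.3, 0.6]
grip_width: 0.0941
tcp [442.1 299.8 211.8] yaw -20.38 -> x 0.0028 y 0.1488 z -0.0009 spin -12.38 q6~42
0.015 364 ((445.3175964355469, 299.03192138671875), 52.873558044433594) [15.3 17.  58.2]
0.066 1089 ((445.52191162109375, 298.92523193359375), 32.26797103881836) [70.1 74.  75.7]
0.085 2273 ((442.60992431640625, 300.02459716796875), 26.62685775756836) [89.8 92.1 93.3]
```

View pics/w12.png

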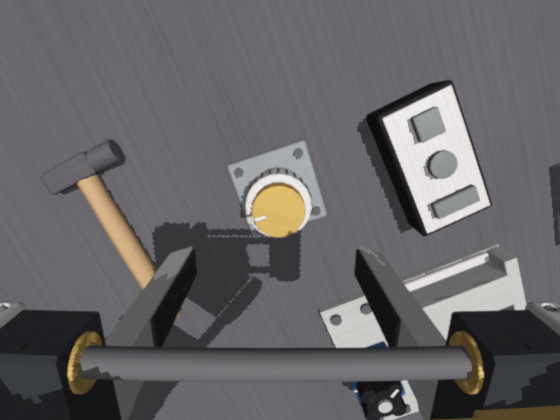

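Wrist view: brass barrel (278,210) inside the white collar, tab mark at (258,218), base plate around (278,190). Hammer is to the left and the key box right. Collar axis ≈ (445.4, 298.9) mm.

```bash
python3 -c "
from h import *
go(.4454,.2988,.063,-4)"; python3 -m handwheel '[{"fingers":1,"x":0.003,"y":0.01,"z":0,"spin":-3},{"fingers":1,"x":0.003,"y":0.03,"z":0,"spin":-6},{"fingers":1,"x":0.003,"y":0.05,"z":0,"spin":-9},{"fingers":1,"x":0.003,"y":0.07,"z":0,"spin":-12},{"fingers":1,"x":0.003,"y":0.08,"z":0,"spin":-15},{"fingers":1,"x":0.003,"y":0.085,"z":0,"spin":-16},{"fingers":1,"x":0.003,"y":0.085,"z":0,"spin":-16},{"fingers":1,"x":0.003,"y":0.085,"z":0,"spin":-16},{"fingers":1,"x":0.003,"y":0.085,"z":0,"spin":-16},{"fingers":1,"x":0.003,"y":0.085,"z":0,"spin":-16}]'; python3 -c "
from h import *
go(.4454,.2988,.063,-4)"
```

```text
tcp [442.1 299.8 211.8] yaw -20.38 -> x 0.0034 y 0.1488 z 0.0002 spin -16.38 q6~38
time_s: 32.9
ee_pos: [0.4456, 0.2971, 0.127]
eef_rot: [-1.57, -0.001, -0.093]
force: [0.7, 0.4, 0.7]
grip_width: 0.0942
tcp [445.6 297.1 127. ] yaw -5.33 -> x -0.0003 y 0.0640 z 0.0016 spin -1.33 q6~38
```

```bash
python3 -m handwheel '[{"fingers":1,"x":0,"y":0.01,"z":0.0016,"spin":0},{"fingers":1,"x":0,"y":0.03,"z":0.0016,"spin":0},{"fingers":1,"x":0,"y":0.05,"z":0.0016,"spin":0},{"fingers":1,"x":0,"y":0.06,"z":0.0016,"spin":0},{"fingers":1,"x":0,"y":0.064,"z":0.0016,"spin":0},{"fingers":-1,"x":0,"y":0.064,"z":0.0016,"spin":0},{"fingers":-1,"x":0,"y":0.064,"z":0.0016,"spin":0},{"fingers":-1,"x":0,"y":0.064,"z":0.0016,"spin":0},{"fingers":-1,"x":0,"y":0.064,"z":0.0016,"spin":0},{"fingers":-1,"x":0,"y":0.064,"z":0.0016,"spin":0}]' 40
python3 -m handwheel '[{"fingers":-1,"x":0,"y":0,"z":0,"spin":0},{"fingers":-1,"x":0,"y":0,"z":0,"spin":0},{"fingers":-1,"x":0,"y":0,"z":0,"spin":0},{"fingers":-1,"x":0,"y":0,"z":0,"spin":3},{"fingers":-1,"x":0,"y":0,"z":0,"spin":8},{"fingers":-1,"x":0,"y":0,"z":0,"spin":14},{"fingers":-1,"x":0,"y":0,"z":0,"spin":20},{"fingers":-1,"x":0,"y":0,"z":0,"spin":26},{"fingers":-1,"x":0,"y":0,"z":0,"spin":32},{"fingers":-1,"x":0,"y":0,"z":0,"spin":36}]'
python3 - <<'E'
from h import *
o=get_obs();print(o['moment'],o['force'],np.rad2deg(o['eef_rot']),np.rad2deg(o['qpos'][5]))
E
```

```text
time_s: 33.9
ee_pos: [0.4448, 0.2988, 0.0628]
eef_rot: [-1.571, 0.002, -0.092]
force: [-9.4, 0.3, 4.5]
grip_width: 0.0614
time_s: 34.9
ee_pos: [0.4448, 0.2988, 0.0628]
eef_rot: [-1.572, 0.001, -0.725]
force: [-8.5, 0.1, 6.5]
grip_width: 0.0617
[0.08451412 1.45833002 0.03627793] [-8.54334835  0.09823296  6.54963172] [-9.00585965e+01  6.14442458e-02 -4.15129513e+01] 71.44157135493474
```

```bash
python3 -m handwheel '[{"fingers":-1,"x":0,"y":0,"z":0,"spin":3},{"fingers":-1,"x":0,"y":0,"z":0,"spin":7},{"fingers":-1,"x":0,"y":0,"z":0,"spin":11},{"fingers":-1,"x":0,"y":0,"z":0,"spin":15},{"fingers":-1,"x":0,"y":0,"z":0,"spin":19},{"fingers":-1,"x":0,"y":0,"z":0,"spin":22},{"fingers":-1,"x":0,"y":0,"z":0,"spin":24},{"fingers":-1,"x":0,"y":0,"z":0,"spin":26},{"fingers":-1,"x":0,"y":0,"z":0,"spin":27},{"fingers":-1,"x":0,"y":0,"z":0,"spin":27}]'
python3 - <<'E'
from h import *
o=get_obs();print(o['moment'],o['force'],np.rad2deg(o['eef_rot']),np.rad2deg(o['qpos'][5]))
E
```

```text
time_s: 35.9
ee_pos: [0.4449, 0.2988, 0.0628]
eef_rot: [-1.572, 0.001, -1.192]
force: [-7.8, -0.5, 6.8]
grip_width: 0.0617
[ 0.05812998  1.33649379 -0.03840556] [-7.75051375 -0.45010357  6.75321727] [-9.00718354e+01  2.88186017e-02 -6.83239338e+01] 98.24833243775339
```

```bash
python3 -m handwheel '[{"fingers":-1,"x":0,"y":0,"z":0,"spin":1},{"fingers":-1,"x":0,"y":0,"z":0,"spin":2},{"fingers":-1,"x":0,"y":0,"z":0,"spin":3},{"fingers":-1,"x":0,"y":0,"z":0,"spin":4},{"fingers":-1,"x":0,"y":0,"z":0,"spin":5},{"fingers":-1,"x":0,"y":0,"z":0,"spin":6},{"fingers":-1,"x":0,"y":0,"z":0,"spin":7},{"fingers":-1,"x":0,"y":0,"z":0,"spin":8},{"fingers":-1,"x":0,"y":0,"z":0,"spin":8},{"fingers":-1,"x":0,"y":0,"z":0,"spin":8}]'
python3 - <<'E'
from h import *
o=get_obs();print(o['moment'],np.rad2deg(o['eef_rot'][2]),np.rad2deg(o['qpos'][5]))
E
```

```text
time_s: 36.9
ee_pos: [0.4448, 0.2988, 0.0628]
eef_rot: [-1.572, 0.0, -1.332]
force: [-6.9, -0.7, 6.0]
grip_width: 0.0612
[ 0.05301935  1.36626562 -0.06420121] -76.29505480627698 106.2170180750459
```

```bash
python3 -m handwheel '[{"fingers":-1,"x":0,"y":0,"z":0,"spin":1},{"fingers":-1,"x":0,"y":0,"z":0,"spin":2},{"fingers":-1,"x":0,"y":0,"z":0,"spin":3},{"fingers":-1,"x":0,"y":0,"z":0,"spin":4},{"fingers":-1,"x":0,"y":0,"z":0,"spin":5},{"fingers":-1,"x":0,"y":0,"z":0,"spin":6},{"fingers":-1,"x":0,"y":0,"z":0,"spin":7},{"fingers":-1,"x":0,"y":0,"z":0,"spin":8},{"fingers":-1,"x":0,"y":0,"z":0,"spin":8},{"fingers":-1,"x":0,"y":0,"z":0,"spin":8}]'
python3 - <<'E'
from h import *
o=get_obs();print(o['moment'],np.rad2deg(o['eef_rot'][2]),np.rad2deg(o['qpos'][5]))
E
```

```text
time_s: 37.9
ee_pos: [0.4448, 0.2988, 0.0629]
eef_rot: [-1.572, -0.0, -1.469]
force: [-6.9, 0.3, 6.2]
grip_width: 0.0614
[0.04883608 1.35804798 1.18716557] -84.17740572097719 114.1416836442085
```

```bash
python3 -m handwheel '[{"fingers":1,"x":0,"y":0,"z":0,"spin":-1},{"fingers":1,"x":0,"y":0,"z":0,"spin":-1},{"fingers":1,"x":0,"y":0,"z":0,"spin":-1},{"fingers":1,"x":0,"y":0,"z":0,"spin":-1},{"fingers":1,"x":0,"y":0,"z":0,"spin":-1},{"fingers":1,"x":0,"y":-0.01,"z":0,"spin":-1},{"fingers":1,"x":0,"y":-0.04,"z":0,"spin":-1},{"fingers":1,"x":0,"y":-0.08,"z":0,"spin":-1},{"fingers":1,"x":0,"y":-0.12,"z":0,"spin":-1},{"fingers":1,"x":0,"y":-0.14,"z":0,"spin":-1}]'
python3 - <<'E'
from h import *
go(.6077,.2762,.11,-84.5)
p,P,Q=status("wrist","w13")
m=(P[...,2]>.052)&(P[...,2]<.062)&(abs(P[...,0]-.608)<.06)&(abs(P[...,1]-.276)<.07)
for r in rect(m,P):print('key',r)
v=P[...,:2]-[.4454,.2988];k=(np.hypot(v[...,0],v[...,1])<.045)&(P[...,2]>.05);a,b=np.nonzero(k)
cv2.imwrite("pics/collar2.png",cv2.resize(p[a.min()-10:a.max()+10,b.min()-10:b.max()+10,::-1],None,fx=5,fy=5,interpolation=cv2.INTER_CUBIC))
E
```

```text
time_s: 38.9
ee_pos: [0.4462, 0.299, 0.2068]
eef_rot: [-1.566, 0.002, -1.454]
force: [0.1, 0.0, 0.2]
grip_width: 0.0938
tcp [446.2 299.  206.8] yaw -83.29 -> x 0.0415 y 0.0968 z 0.1577 spin 1.21 q6~109
wrist jaw x [-26.2 -19.6 -12.9] y [-3. 92.] fence [ 92.6 103.8]
 blob (np.float64(504.0), np.float64(64.0), 42.1, 71.6, 109.8, 42.2, 0.4, 52.5)
key (np.float64(372.0), np.float64(28.0), 610.4, 234.6, 44.2, 18.8, 6.1, 57.7)
key (np.float64(274.0), np.float64(24.0), 603.0, 318.1, 26.2, 24.8, 6.2, 57.6)
key (np.float64(324.0), np.float64(26.0), 606.9, 276.8, 26.8, 26.6, 11.4, 57.6)
```

View pics/collar2.png

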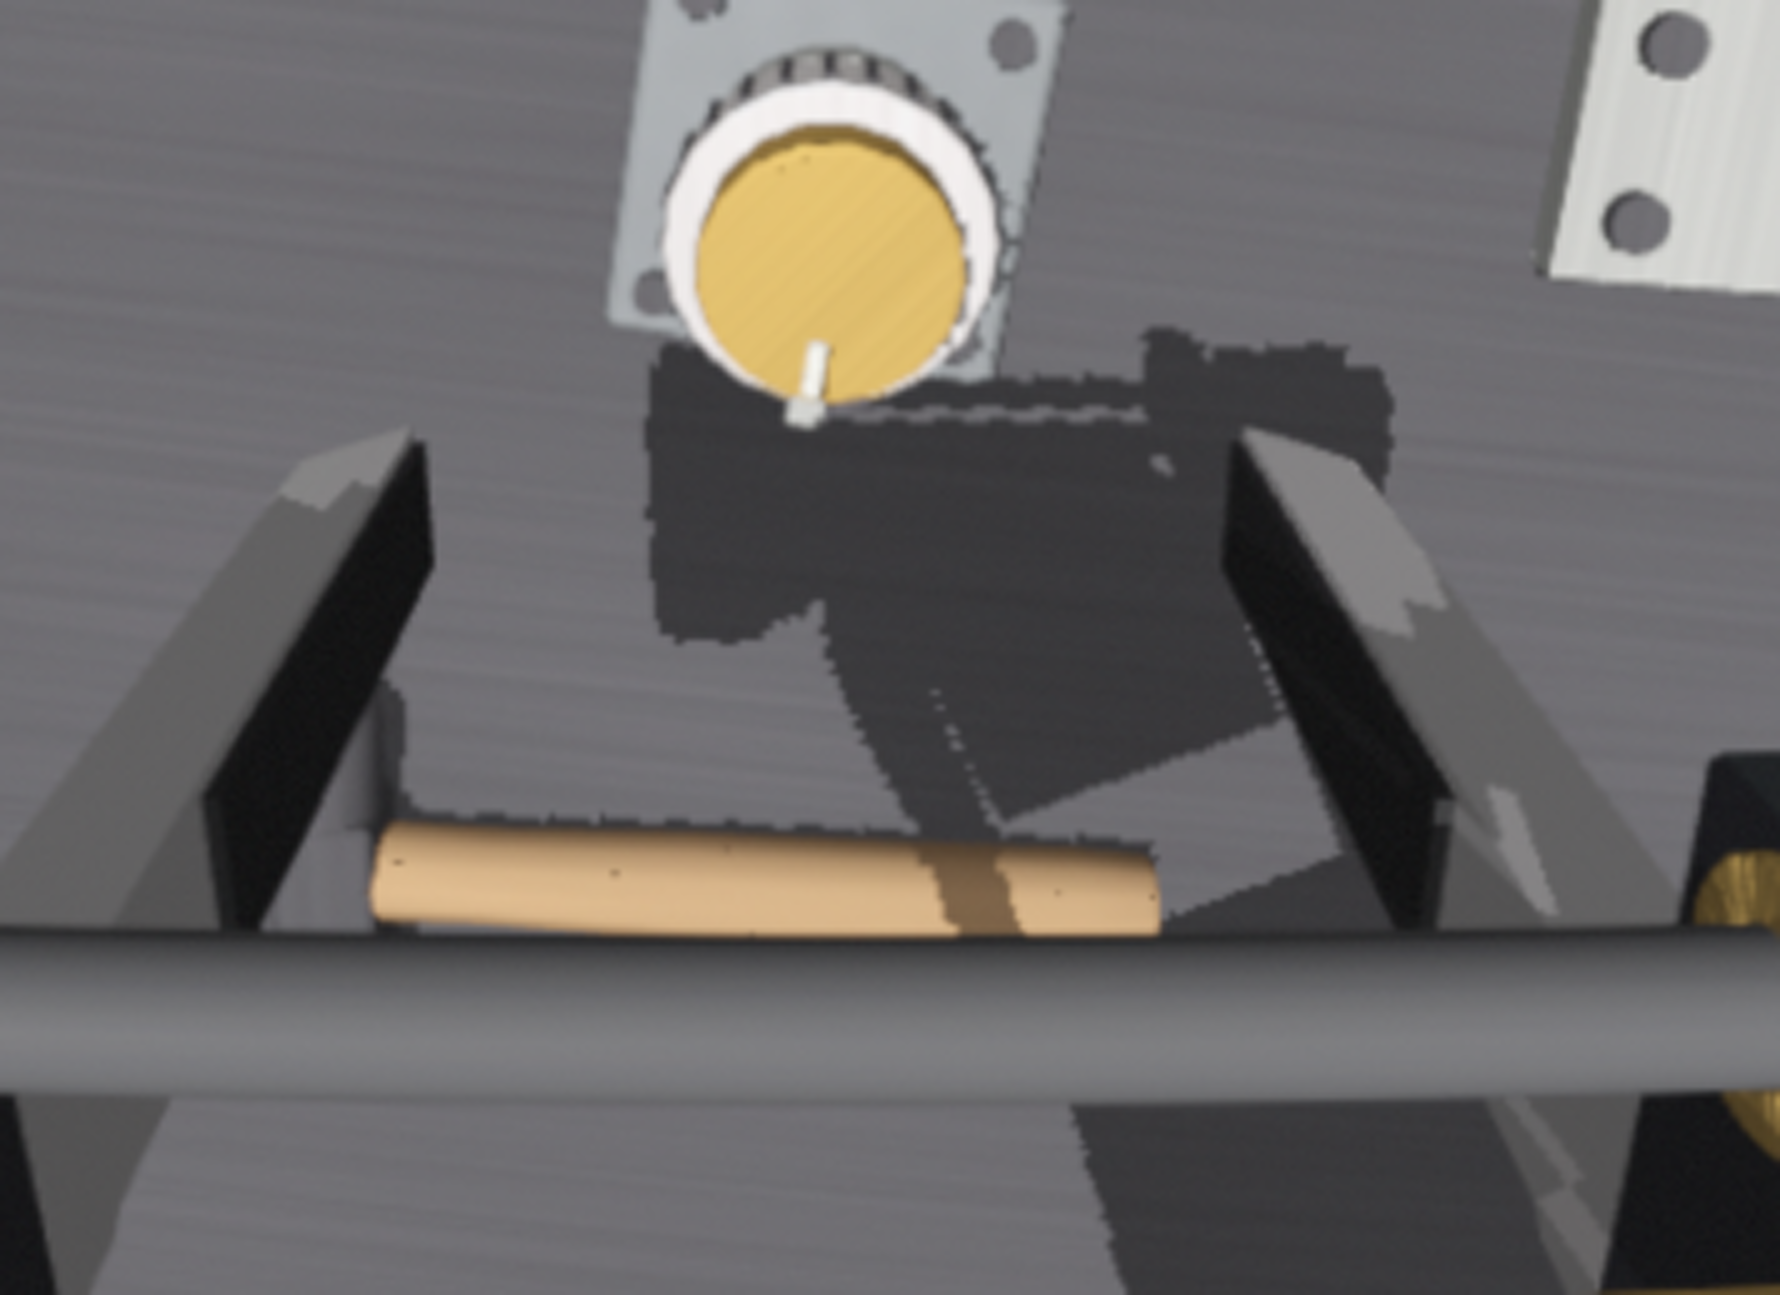

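Collar crop: the tab sits at the near side of the barrel (810,390), and the rib is behind it and hidden. The hard stop was felt at 1.19 N m after a 1.38 rad turn. Keys next.

```bash
python3 -m handwheel '[{"fingers":-1,"x":0.003,"y":0.0,"z":0.01,"spin":0.5},{"fingers":-1,"x":0.01,"y":0.01,"z":0.035,"spin":1},{"fingers":-1,"x":0.018,"y":0.03,"z":0.065,"spin":1},{"fingers":-1,"x":0.026,"y":0.05,"z":0.095,"spin":1},{"fingers":-1,"x":0.034,"y":0.07,"z":0.12,"spin":1},{"fingers":-1,"x":0.038,"y":0.085,"z":0.14,"spin":1},{"fingers":-1,"x":0.041,"y":0.095,"z":0.15,"spin":1},{"fingers":-1,"x":0.0415,"y":0.1,"z":0.1575,"spin":1},{"fingers":-1,"x":0.0415,"y":0.1,"z":0.1575,"spin":1},{"fingers":-1,"x":0.0415,"y":0.1,"z":0.1575,"spin":1}]' 20
python3 - <<'E'
from h import *
go(.6074,.2765,.08,-84.5)
E
```

```text
time_s: 39.95
ee_pos: [0.6065, 0.2762, 0.103]
eef_rot: [-1.57, 0.0, -1.471]
force: [0.1, 1.0, 0.6]
grip_width: 0.0176
tcp [606.5 276.2 103. ] yaw -84.27 -> x -0.0003 y 0.0230 z 0.0009 spin 0.23 q6~109
```

```bash
python3 -m handwheel '[{"fingers":-1,"x":0,"y":0.005,"z":0.001,"spin":0},{"fingers":-1,"x":0,"y":0.01,"z":0.001,"spin":0},{"fingers":-1,"x":0,"y":0.015,"z":0.001,"spin":0},{"fingers":-1,"x":0,"y":0.02,"z":0.001,"spin":0},{"fingers":-1,"x":0,"y":0.022,"z":0.001,"spin":0},{"fingers":-1,"x":0,"y":0.022,"z":0.001,"spin":0},{"fingers":-1,"x":0,"y":0.022,"z":0.001,"spin":0},{"fingers":-1,"x":0,"y":0.022,"z":0.001,"spin":0},{"fingers":-1,"x":0,"y":0.022,"z":0.001,"spin":0},{"fingers":-1,"x":0,"y":0.022,"z":0.001,"spin":0}]'
python3 - <<'E'
from h import *
go(.6074,.2765,.07,-84.5)
E
```

```text
time_s: 40.95
ee_pos: [0.6079, 0.276, 0.0806]
eef_rot: [-1.571, 0.0, -1.471]
force: [-0.3, -0.6, 0.4]
grip_width: 0.0002
tcp [607.9 276.   80.6] yaw -84.29 -> x -0.0006 y 0.0106 z -0.0004 spin 0.21 q6~109
```

```bash
python3 -m handwheel '[{"fingers":-1,"x":0,"y":0.002,"z":0,"spin":0},{"fingers":-1,"x":0,"y":0.004,"z":0,"spin":0},{"fingers":-1,"x":0,"y":0.006,"z":0,"spin":0},{"fingers":-1,"x":0,"y":0.008,"z":0,"spin":0},{"fingers":-1,"x":0,"y":0.01,"z":0,"spin":0},{"fingers":-1,"x":0,"y":0.011,"z":0,"spin":0},{"fingers":-1,"x":0,"y":0.012,"z":0,"spin":0},{"fingers":-1,"x":0,"y":0.012,"z":0,"spin":0},{"fingers":-1,"x":0,"y":0.012,"z":0,"spin":0},{"fingers":-1,"x":0,"y":0.012,"z":0,"spin":0}]'
```

```text
time_s: 41.95
ee_pos: [0.608, 0.276, 0.0703]
eef_rot: [-1.57, 0.0, -1.471]
force: [-7.6, -3.7, 18.8]
grip_width: 0.0009
```

```bash
python3 -m handwheel '[{"fingers":-1,"x":0,"y":-0.005,"z":0,"spin":0},{"fingers":-1,"x":0,"y":-0.012,"z":0,"spin":0},{"fingers":-1,"x":0,"y":-0.022,"z":0,"spin":0},{"fingers":-1,"x":0.005,"y":-0.027,"z":0,"spin":0},{"fingers":-1,"x":0.02,"y":-0.027,"z":0,"spin":0},{"fingers":-1,"x":0.035,"y":-0.027,"z":0,"spin":0},{"fingers":-1,"x":0.0425,"y":-0.027,"z":0,"spin":0},{"fingers":-1,"x":0.0425,"y":-0.02,"z":0,"spin":0},{"fingers":-1,"x":0.0425,"y":-0.012,"z":0,"spin":0},{"fingers":-1,"x":0.0425,"y":-0.012,"z":0,"spin":0}]'
python3 - <<'E'
from h import *
go(.6112,.2342,.07,-84.5)
E
```

```text
time_s: 42.95
ee_pos: [0.6112, 0.2337, 0.0785]
eef_rot: [-1.573, -0.0, -1.471]
force: [-0.5, -0.1, -0.8]
grip_width: 0.0008
tcp [611.2 233.7  78.5] yaw -84.27 -> x -0.0005 y 0.0085 z 0.0000 spin 0.23 q6~105
```

```bash
python3 -m handwheel '[{"fingers":-1,"x":0,"y":0.002,"z":0,"spin":0},{"fingers":-1,"x":0,"y":0.004,"z":0,"spin":0},{"fingers":-1,"x":0,"y":0.006,"z":0,"spin":0},{"fingers":-1,"x":0,"y":0.008,"z":0,"spin":0},{"fingers":-1,"x":0,"y":0.01,"z":0,"spin":0},{"fingers":-1,"x":0,"y":0.011,"z":0,"spin":0},{"fingers":-1,"x":0,"y":0.0125,"z":0,"spin":0},{"fingers":-1,"x":0,"y":0.0125,"z":0,"spin":0},{"fingers":-1,"x":0,"y":0.0125,"z":0,"spin":0},{"fingers":-1,"x":0,"y":0.0125,"z":0,"spin":0}]'
python3 -m handwheel '[{"fingers":-1,"x":0,"y":-0.005,"z":0,"spin":0},{"fingers":-1,"x":0,"y":-0.012,"z":0,"spin":0},{"fingers":-1,"x":0,"y":-0.022,"z":0,"spin":0},{"fingers":-1,"x":-0.01,"y":-0.0275,"z":0,"spin":0},{"fingers":-1,"x":-0.03,"y":-0.0275,"z":0,"spin":0},{"fingers":-1,"x":-0.05,"y":-0.0275,"z":0,"spin":0},{"fingers":-1,"x":-0.07,"y":-0.0275,"z":0,"spin":0},{"fingers":-1,"x":-0.08,"y":-0.0275,"z":0,"spin":0},{"fingers":-1,"x":-0.084,"y":-0.02,"z":0,"spin":0},{"fingers":-1,"x":-0.084,"y":-0.014,"z":0,"spin":0}]'
python3 - <<'E'
from h import *
go(.6036,.3178,.07,-84.5)
E
```

```text
time_s: 43.95
ee_pos: [0.6122, 0.2341, 0.0702]
eef_rot: [-1.569, 0.001, -1.471]
force: [-9.8, -1.5, 21.5]
grip_width: 0.0003
time_s: 44.95
ee_pos: [0.6033, 0.3177, 0.0808]
eef_rot: [-1.572, -0.0, -1.47]
force: [-0.3, -0.0, -0.3]
grip_width: 0.0002
tcp [603.3 317.7  80.8] yaw -84.25 -> x -0.0001 y 0.0108 z 0.0003 spin 0.25 q6~112
```

```bash
python3 -m handwheel '[{"fingers":-1,"x":0,"y":0.004,"z":0,"spin":0},{"fingers":-1,"x":0,"y":0.006,"z":0,"spin":0},{"fingers":-1,"x":0,"y":0.008,"z":0,"spin":0},{"fingers":-1,"x":0,"y":0.01,"z":0,"spin":0},{"fingers":-1,"x":0,"y":0.012,"z":0,"spin":0},{"fingers":-1,"x":0,"y":0.0135,"z":0,"spin":0},{"fingers":-1,"x":0,"y":0.0145,"z":0,"spin":0},{"fingers":-1,"x":0,"y":0.0145,"z":0,"spin":0},{"fingers":-1,"x":0,"y":0.0145,"z":0,"spin":0},{"fingers":-1,"x":0,"y":0.0145,"z":0,"spin":0}]'
python3 -m handwheel '[{"fingers":-1,"x":0,"y":-0.005,"z":0,"spin":0},{"fingers":-1,"x":0,"y":-0.02,"z":0,"spin":0},{"fingers":-1,"x":0,"y":-0.05,"z":0,"spin":0},{"fingers":-1,"x":0,"y":-0.09,"z":0,"spin":0},{"fingers":-1,"x":0.0,"y":-0.13,"z":0,"spin":0},{"fingers":-1,"x":0.0,"y":-0.16,"z":0,"spin":0},{"fingers":-1,"x":0.0,"y":-0.19,"z":-0.03,"spin":0},{"fingers":-1,"x":0.0,"y":-0.2,"z":-0.05,"spin":0},{"fingers":-1,"x":0.0,"y":-0.2,"z":-0.05,"spin":0},{"fingers":-1,"x":0.0,"y":-0.2,"z":-0.05,"spin":0}]'
python3 - <<'E'
from h import *
status("top","t9");p,P,Q=status("wrist","w14");status("scene","s9")
m=(P[...,2]>.052)&(P[...,2]<.062)&(abs(P[...,0]-.608)<.06)&(abs(P[...,1]-.276)<.07)
for r in rect(m,P):print('key',r)
a=[cv2.imread(f"pics/{f}.png") for f in("t9","s9")]
cv2.imwrite("pics/fin.png",np.hstack([cv2.resize(a[0][100:320,110:310],(400,440)),cv2.resize(a[1][170:350,230:430],(400,440))]))
E
```

```text
time_s: 45.95
ee_pos: [0.6041, 0.3168, 0.0701]
eef_rot: [-1.569, -0.0, -1.471]
force: [-11.2, -8.6, 23.0]
grip_width: 0.0007
time_s: 46.95
ee_pos: [0.554, 0.3124, 0.268]
eef_rot: [-1.57, 0.0, -1.471]
force: [0.3, 0.2, -0.2]
grip_width: 0.0004
top jaw x [-26.7 -19.8 -12.6] y [-90.  86.] fence [ 95.6 113.1]
 blob (np.float64(270.0), np.float64(184.0), 37.9, -72.3, 116.7, 39.7, 0.3, 53.1)
 blob (np.float64(223.0), np.float64(188.0), 35.6, 72.2, 123.0, 40.6, 0.7, 52.9)
wrist jaw x [-25.9 -18.8 -12.1] y [-79.  91.] fence [ 96.3 112.9]
 blob (np.float64(455.0), np.float64(167.0), 42.4, 72.2, 109.3, 42.2, -0.1, 52.4)
 blob (np.float64(553.0), np.float64(198.0), 27.3, -54.5, 88.2, 23.1, 14.5, 52.6)
scene jaw x [-25.8 -17.3  -9.6] y [-85.  87.] fence [ 94.3 116.3]
 blob (np.float64(281.0), np.float64(237.0), 42.7, -72.7, 107.8, 41.4, 0.6, 52.1)
 blob (np.float64(326.0), np.float64(259.0), 40.2, 73.1, 113.5, 41.7, -0.8, 51.9)
key (np.float64(350.0), np.float64(145.0), 611.3, 235.0, 44.9, 18.5, 5.8, 57.7)
key (np.float64(312.0), np.float64(146.0), 607.3, 276.2, 26.8, 25.8, 73.5, 57.7)
key (np.float64(274.0), np.float64(145.0), 603.7, 317.8, 25.5, 24.1, -84.4, 57.5)
```

View pics/fin.png

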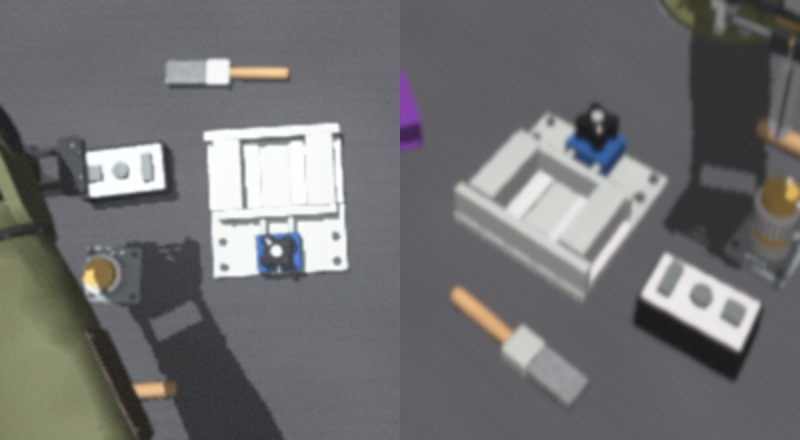

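Final view: blanks lie in the right and left lanes between the jaw and the fence, with tops at 52 mm, so they are flat on the floor. The keys are back up (57.6 mm), and the brush and hammer are in place. The arm is clear at z 0.27.

```bash
python3 -c "
from station import workorder
print(workorder.hand_in())"
```

```text
the job is handed in; nothing more can be done
None
```

The job is done in the order asked and handed in at about 47 s of robot time; no verdict was reported.

- **Blanks:** Only two grey blanks were present; the purple look-alikes were left alone. I laid one in the right-hand lane and one in the left-hand lane. In the final check their tops were at 52 mm, so they lie flat. They sit between the jaw and the fence, with the jaw 110–111 mm from the fence (111 expected at the stop).
- **Knob:** I backed it off past the click to its back stop (about 1.2 N m felt). I then ran it clockwise with one regrip to its forward stop (about 1.95 N m felt).
- **Collar:** It turned clockwise about 1.38 rad to a hard stop at about 1.2 N m. The rib at the tab was hidden from the camera by the barrel, so the stop is confirmed by torque only.
- **Keys:** Round, bar and square were pressed in that order, each to its bottom stop (19–23 N). All were measured back up at about 57.6 mm.

Before the clamping, the right-hand blank was about 6 mm nearer the jaw than where I had put it. It was still flat in its lane, so I let the jaw push it up to the fence. The final pictures show the brush in place and the part of the hammer in view where it was. I did not measure the hammer, the brush or the spray can at the end.

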